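# Scan the coating of a test plate on the sloping stand

## Task

Hang the blue coated plate on the sloping stand, both its holes over the two pins, so that it lies flat on the bed with its pen lines up, and let it go. Then lift the thickness gauge out of its dock and, holding it square to the plate, run its sprung probe up the middle of the plate from the lower pen line to the upper one in one slow stroke, lightly pressed in all the way without coming off or hitting its stop. Stand the gauge back in its dock, drop neither of the two, and leave everything else where it is.

Things in the scene. Friction and masses are not known exactly. Their poses are not given: they have to be found in the camera images.
- plate: Blue coated steel plate, 150 mm long (x), 64 wide (y), 5 thick, 0.29 to 0.43 kg. Origin: middle of its underside; z out of the coated top face. Two through holes, 10.5 mm across, side by side near one end at x = +60, y = -13 and +13 mm. Thin white pen lines across the top face at x = -50 (lower) and +30 mm (upper). It starts lying flat, top face up, along foam_a.
- low_line (a point): Middle of the plate's lower pen line, on the top face (its frame is turned like the plate).
- high_line (a point): Middle of the plate's upper pen line, on the top face.
- plate_holes (a point): Point midway between the plate's two holes, on its underside.
- bed: Bed of the sloping stand: fixed aluminium bar 168 mm long (x), 44 wide (y), 10 thick, sloping 30 degrees. Origin: on its upper face where the middle of the plate's underside comes when hung, 90 mm above the table. x runs up the slope, away from the robot; z square out of the bed. The hung plate has the bed's axes. It is narrower than the plate, so fingers on the plate's long edges pass beside it.
- pins (a point): Midway between the tips of the bed's two steel pins, 12 mm above its face. The pins stand square to the bed at bed x = +60, y = -13 and +13 mm: 7 mm thick, 12 tall, the last 4 mm tapered.
- gauge: Hand-held coating thickness gauge: grey housing with orange ends, 120 mm long (z), 52 wide (y), 26 thick (x), 0.24 to 0.33 kg. Origin: middle of the housing's lower end, z up along it, display on +x. The sprung probe, 15 mm thick, sticks out of the lower end, tip on the axis at z = -20 mm when not pressed. It starts upright in its dock, lower 40 mm inside; take it by its top 30 mm.
- probe_tip (a point): The rounded tip of the gauge's probe (moves with the probe).
- probe (a joint): How far the probe is pushed into the gauge, 0 (out) to 0.008 m (at its stop). A spring pushes it out: 1.2 N to start it, then 0.6 N per mm, 6 N at the stop; the middle of its travel is best.
- dock: Black dock, fixed: base 96 x 110 mm with an upright pocket open at the top, 34 mm (x) by 60 mm (y) inside, walls 6, rim 75 above the table. The housing stands on ledges 35 mm above the table, the probe free between them. Origin: middle of its underside. At home the gauge is upright with its width along the dock's y (either way round), its origin 35 mm above the dock's.
- foam_a: White foam block under the blue plate, fixed, 120 x 38 mm, 30 high, origin in the middle of its underside. The plate's long edges stand out 13 mm over it, 30 mm above the table.
- stand: The fixed grey stand under the bed: base plate 190 x 104 mm, 10 thick, and narrow cheeks 36 mm across over all. Origin: middle of the base's underside, 90 mm under the bed's origin; x points up the slope, z up.
- oxide_plate: A red-brown plate of the same shape and size on a second foam block; not wanted, leave it. Which of the two plates is nearer the stand varies.
- flange: Steel flange ring lying flat, 110 mm outside, 72 mm inside, 14 mm high; bystander.
- cup: White paper cup, 72 mm at the rim, 90 mm high; bystander.
- ceramic_tube: White ceramic tube standing upright, 60 mm thick, 130 mm high; bystander.
- test_block: Steel hardness test block, a disc of 64 mm, 15 mm high; bystander.
- weight: Steel knob weight, 38 mm thick, 66 mm high; bystander.
There are look-alikes about, which are no part of the job. Leave any purple look-alike of the stand alone. What is shaped like the gauge but green is not meant.

How it is judged:
On the way, in this order (a step that is already met when the one before it is completed fails the run):
1. The blue plate lies flat on the sloping bed with both pins through its holes, let go and at rest (x of plate in the frame of bed between -0.006 and 0.006 m and y of plate in the frame of bed between -0.011 and 0.011 m and z of plate in the frame of bed below 0.0025 m and angle between the z axis of plate and the z axis of bed, either way round below 0.05 rad and angle between plate's own z axis and vertical below 0.8 rad and contact force between the fingers and plate below 0.1 N and linear speed of plate below 0.02 m/s), for 0.2 s.
2. The probe is pressed on the plate at the lower pen line, within 9 mm of it and 15 mm of the plate's middle, the gauge square to the plate within 12 degrees, the probe pushed in 0.6 to 7 mm (x of plate in the frame of bed between -0.006 and 0.006 m and y of plate in the frame of bed between -0.011 and 0.011 m and z of plate in the frame of bed below 0.0025 m and angle between the z axis of plate and the z axis of bed, either way round below 0.05 rad and angle between plate's own z axis and vertical below 0.8 rad and x of probe_tip in the frame of plate between -0.059 and -0.041 m and y of probe_tip in the frame of plate between -0.015 and 0.015 m and value of joint probe between 0.0006 and 0.007 m and angle between the z axis of gauge and the z axis of plate, either way round below 0.21 rad), for 0.15 s.
3. Still pressed in and square, the probe passes a quarter of the way to the upper pen line (within 7 mm), no faster than some 90 mm/s (x of plate in the frame of bed between -0.006 and 0.006 m and y of plate in the frame of bed between -0.011 and 0.011 m and z of plate in the frame of bed below 0.0025 m and angle between the z axis of plate and the z axis of bed, either way round below 0.05 rad and angle between plate's own z axis and vertical below 0.8 rad and x of probe_tip in the frame of plate between -0.037 and -0.023 m and y of probe_tip in the frame of plate between -0.015 and 0.015 m and value of joint probe between 0.0006 and 0.007 m and angle between the z axis of gauge and the z axis of plate, either way round below 0.21 rad), for 0.15 s.
4. Still pressed in and square, the probe passes half way to the upper pen line (within 7 mm), no faster than some 90 mm/s (x of plate in the frame of bed between -0.006 and 0.006 m and y of plate in the frame of bed between -0.011 and 0.011 m and z of plate in the frame of bed below 0.0025 m and angle between the z axis of plate and the z axis of bed, either way round below 0.05 rad and angle between plate's own z axis and vertical below 0.8 rad and x of probe_tip in the frame of plate between -0.017 and -0.003 m and y of probe_tip in the frame of plate between -0.015 and 0.015 m and value of joint probe between 0.0006 and 0.007 m and angle between the z axis of gauge and the z axis of plate, either way round below 0.21 rad), for 0.15 s.
5. Still pressed in and square, the probe passes three quarters of the way to the upper pen line (within 7 mm), no faster than some 90 mm/s (x of plate in the frame of bed between -0.006 and 0.006 m and y of plate in the frame of bed between -0.011 and 0.011 m and z of plate in the frame of bed below 0.0025 m and angle between the z axis of plate and the z axis of bed, either way round below 0.05 rad and angle between plate's own z axis and vertical below 0.8 rad and x of probe_tip in the frame of plate between 0.003 and 0.017 m and y of probe_tip in the frame of plate between -0.015 and 0.015 m and value of joint probe between 0.0006 and 0.007 m and angle between the z axis of gauge and the z axis of plate, either way round below 0.21 rad), for 0.15 s.
6. Still pressed in and square, the probe reaches the upper pen line within 9 mm (x of plate in the frame of bed between -0.006 and 0.006 m and y of plate in the frame of bed between -0.011 and 0.011 m and z of plate in the frame of bed below 0.0025 m and angle between the z axis of plate and the z axis of bed, either way round below 0.05 rad and angle between plate's own z axis and vertical below 0.8 rad and x of probe_tip in the frame of plate between 0.021 and 0.039 m and y of probe_tip in the frame of plate between -0.015 and 0.015 m and value of joint probe between 0.0006 and 0.007 m and angle between the z axis of gauge and the z axis of plate, either way round below 0.21 rad), for 0.15 s.
At the end, for the whole second after the job is handed in: The blue plate hangs on both pins, flat on the bed (within 2.5 mm), pen lines up; the gauge stands upright (within 7 degrees) in its dock, down on the ledges; both at rest; each bystander is within 30 mm of its start (x of plate in the frame of bed between -0.006 and 0.006 m and y of plate in the frame of bed between -0.011 and 0.011 m and z of plate in the frame of bed below 0.0025 m and angle between the z axis of plate and the z axis of bed, either way round below 0.05 rad and angle between plate's own z axis and vertical below 0.8 rad and linear speed of each of plate, gauge below 0.02 m/s and x of gauge in the frame of dock between -0.008 and 0.008 m and y of gauge in the frame of dock between -0.008 and 0.008 m and z of gauge in the frame of dock between 0.03 and 0.039 m and angle between gauge's own z axis and vertical below 0.12 rad and distance of each of oxide_plate, flange, cup, ceramic_tube, test_block, weight from where it was at the start of the episode below 0.03 m); the robot touches nothing.
It fails at once if The probe is driven in to its stop (more than 7.4 mm of its 8 mm) (value of joint probe above 0.0074 m).
It fails at once if The probe lifts off the plate part-way between the two pen lines (not pressed in at all while less than 4 mm above the plate, more than 9 mm inside both lines) (x of probe_tip in the frame of plate between -0.041 and 0.021 m and y of probe_tip in the frame of plate between -0.015 and 0.015 m and z of probe_tip in the frame of plate between 0.003 and 0.009 m and value of joint probe below 0.0002 m).
It fails at once if The gauge is dropped (moves faster than 0.45 m/s while no finger touches it) (linear speed of gauge above 0.45 m/s and contact force between the fingers and gauge below 0.05 N).
It fails at once if The blue plate is dropped (moves faster than 0.45 m/s while no finger touches it) (linear speed of plate above 0.45 m/s and contact force between the fingers and plate below 0.05 N).
It fails at once if The red-brown plate or one of the other bystanders is shifted by more than 30 mm (distance of any of oxide_plate, flange, cup, ceramic_tube, test_block, weight from where it was at the start of the episode above 0.03 m).
It also fails if it takes over 61 s, if anything falls off the work surface, if the arm or the gripper's body presses on something with over 40 N, if the wrist force passes 120 N, or if a joint passes its speed limit or range.

## Robot

A 6-joint arm with a two-finger parallel gripper is mounted at the origin on the work surface. World frame = base frame: x ahead of the robot, y to its left, z up, the work surface at z = 0. Lengths are in m, angles in rad, forces in N, time in s.
With the tool pointing down it reaches from about 0.3 to 1 m from the base axis. Payload 5.1 kg.
Tool frame: the origin (TCP) lies midway between the tips of the shut fingers; the grasp point (between the pads) lies 19 mm behind it (ctrl.tcp_to_grasp is the distance from the TCP to the grasp point, in m); z points along the fingers, y is the line along which they close (so a half turn about z gives the same grasp; the last joint's range is limited). The gripper opens to 95 mm and grips with 3 to 60 N. Pads are 20 mm wide; open, the fingers measure 119 mm over their backs; the gripper's body (75 mm by 180 mm) begins 59 mm behind the grasp point.
Start: joints at [1.134, 0.124, 1.65, -0, 1.367, -0.083], TCP at [0.225, 0.61, 0.215] pointing down, gripper open.
Joint ranges: [-2.61, 2.61], [-1.02, 2.33], [0.03, 2.71], [-1.35, 4.49], [0.32, 2.68], [-2.91, 2.91]. Speed limits (rad/s): [2.57, 2.57, 3.14, 3.14, 3.14, 3.14].

## Interface

Orientations are given as a unit quaternion [w, x, y, z].
In Python, from rig import ctrl, optics gives the robot as it stands.
- The arm moves only by the tool servo_tool, never from a script. Its argument "rows" is a list of rows, each a list of 3 entries, a list of its own where there are three numbers: the shift along the world's x, y, z in m, then the turn about the world's z in rad, then the opening, from 0 (shut) to 1 (fully open). In form: [[[tx, ty, tz], twist, gripper], ...]. A call has 1 to 12 rows; each row shifts and turns the commanded pose from where the row before left it; what a row does not reach is not made up. A row lasts 1/10 s, in which the tool goes at most 50 mm and 8.59 degrees, less where a joint would pass 70% of its speed; a pose out of reach is approached as far as the arm can. A call with a gripper value outside its range is refused whole. The fingers move at their own pace and stop on an object; "grip_force" is the grip in N (left out, the last holds). Time passes only in rows, so rows that do not move let the fingers close. It gives the time, the measured TCP pose, the force, the opening and the grip force at its end, in the units of the state.
- ctrl.sense(): the state, without advancing time (a new reading comes with each control period).
- optics.get_image(name): name is "scene" or "top" or "wrist"; returns a dict with "color" (400x640x3 uint8, red, green, blue), "K" (3x3 intrinsics, pixels), "k1" (the pictures are not rectified: a ray, as slopes to the right and down, at radius r is drawn at 1 + k1 r^2 times it, then the intrinsics apply), "extrinsics" (4x4, takes a point from camera to world coordinates). Camera axes: x right, y up, looking along -z (the intrinsics and any distortion apply to the point x, -y, -z); pixel columns grow to the right and rows downward; lengths in m; the calibration is good to about 2 mm. A picture is of the moment at which its call begins. There is no depth.
- ctrl.hand_in(): hands the job in; it is judged then, once.
The state is a dict: "t": time; "joints": joint angles; "dq": joint speeds; "joint_efforts": joint torques, N m; "position": TCP position; "ee_rot": TCP orientation; "force": force on the tool from outside, world axes, zero at the start; "torque": the same for the moment, N m; "opening": finger opening in m; "gripper_force": force on a finger pad.
Only numpy, scipy, OpenCV 4.12 (cv2) and the standard library are available. Lean on these libraries where they do the work, as an engineer would, in place of code of your own. Each camera call takes 0.05 s, during which the arm holds its last target. There are 200 camera calls.

## Working session

There is one attempt and no reset: what is moved stays moved. The work goes in short steps, Python scripts to look and compute and a tool call to move; the robot and the scene stay as the last step left them, time stands still between calls to the robot, and variables do not carry over. Pictures are saved under pics/ and viewed, at most 10 in all, crops included, and the job is handed in when it is done.

Besides the shell and the picture viewer there is one more tool, called after "Emit:" as name([rows], argument=value, ...), one row to a line, values as JSON. servo_tool: Moves the arm, as the interface text tells. Its arguments: {"type":"object","properties":{"rows":{"type":"array","items":{"type":"array"}},"grip_force":{"type":"number"}},"required":["rows"]}

```bash
ls -la; mkdir -p pics
cat > h.py <<'E'
import numpy as np, cv2
from rig import ctrl, optics
def grab(name,save=None):
    im=optics.get_image(name)
    if save: cv2.imwrite('pics/'+save,im['color'][...,::-1])
    return im
def ray(im,u,v):
    K=im['K'];k=im['k1']
    d=np.array([(u-K[0,2])/K[0,0],(v-K[1,2])/K[1,1]]);s=d.copy()
    for _ in range(30): s=d/(1+k*(s@s))
    E=im['extrinsics']; r=E[:3,:3]@np.array([s[0],-s[1],-1]); return E[:3,3],r
def onz(im,u,v,z):
    o,r=ray(im,u,v); return o+r*(z-o[2])/r[2]
def proj(im,P):
    E=im['extrinsics']; p=E[:3,:3].T@(np.asarray(P)-E[:3,3]); s=np.array([p[0],-p[1]])/-p[2]
    s=s*(1+im['k1']*(s@s)); K=im['K']; return K[0,0]*s[0]+K[0,2],K[1,1]*s[1]+K[1,2]
E
python3 - <<'E'
from h import *
print([a for a in dir(ctrl) if a[0]!='_'],[a for a in dir(optics) if a[0]!='_'])
print(ctrl.sense())
a=grab('scene','scene0.png');b=grab('top','top0.png')
for i in(a,b):print(i['K'],i['k1'],i['extrinsics'])
E
```

```text
total 12
drwxr-xr-x  3 agent agent 4096 Nov 30 12:57 .
drwxr-xr-x 23 root  root  4096 Nov 30 12:57 ..
drwxr-xr-x  2 agent agent 4096 Nov 30 12:57 pics
['IKError', 'hand_in', 'sense', 'tcp_to_grasp'] ['get_image']
{'t': 0.0, 'joints': array([ 1.13439722e+00,  1.24502716e-01,  1.65163944e+00, -4.04690981e-05,
        1.36746016e+00, -8.26127676e-02]), 'dq': array([-3.62600231e-04,  1.86433604e-03,  4.93314706e-05,  3.36530740e-04,
        2.27393286e-03, -5.82656858e-04]), 'joint_efforts': array([-4.81496900e-04, -4.17621017e+01, -3.59923875e+01,  7.73286726e-02,
        4.94699890e-02, -1.83591824e-04]), 'position': array([0.22497724, 0.60916397, 0.213409  ]), 'ee_rot': array([-2.38693063e-04,  1.75967946e-01,  9.84395384e-01, -9.76272223e-04]), 'force': array([-0.10760729, -0.30041112, -0.1858389 ]), 'torque': array([-0.02401889,  0.01348685, -0.00796295]), 'gripper_force': 0.0, 'opening': 0.09498623051869892}
[[408.26260188   0.         321.70568055]
 [  0.         408.26260188 201.79873203]
 [  0.           0.           1.        ]] -0.09599364439503398 [[-0.75107818 -0.37909167  0.54052851  1.12863935]
 [ 0.65987116 -0.45739598  0.59611993  0.66191131]
 [ 0.02125147  0.80441185  0.5936918   0.79759003]
 [ 0.          0.          0.          1.        ]]
[[452.89212732   0.         322.76254926]
 [  0.         452.89212732 199.06309458]
 [  0.           0.           1.        ]] -0.1294091992265499 [[-0.0190822   0.98957446 -0.14275242  0.31085418]
 [-0.99967274 -0.02131704 -0.01414221 -0.03501452]
 [-0.01703783  0.14243584  0.98965739  1.42068441]
 [ 0.          0.          0.          1.        ]]
```

View pics/scene0.png

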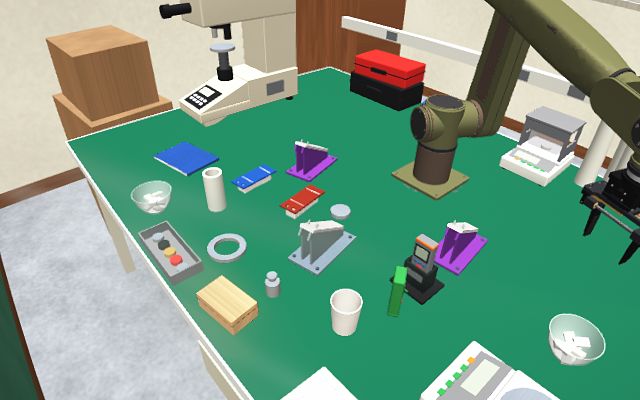

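View pics/top0.png

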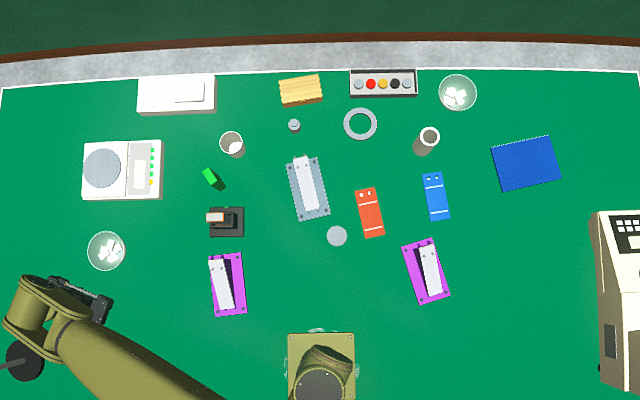

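Candidates (top view px): the **plate** could be the blue strip with pen lines and holes (436,196), the red-brown strip (370,212), which is the oxide plate, or the blue pad (525,163), which has no holes; I choose (436,196). The **stand** could be the grey one (308,187) or the purple ones (228,285) and (427,270); I choose (308,187). The **gauge** could be the one with orange ends in the dock (218,217) or the green look-alike (210,177); I choose (218,217). I'll measure these and check them in one crop.

Run:
```python
from h import *
b=grab('top');c=b['color'];hsv=cv2.cvtColor(c,cv2.COLOR_RGB2HSV)
def crop(x,y,w=80,h=60): return cv2.resize(c[y-h//2:y+h//2,x-w//2:x+w//2],(400,300),interpolation=cv2.INTER_CUBIC)
s=np.vstack([np.hstack([crop(436,196),crop(308,187,108,81)]),np.hstack([crop(222,215),crop(370,212)])])
cv2.imwrite('pics/crops.png',s[...,::-1])
m=((hsv[...,0]>100)&(hsv[...,0]<125)&(hsv[...,1]>120)&(hsv[...,2]>80)).astype(np.uint8)
m[:, :410]=0;m[:,465:]=0;m[:165]=0;m[230:]=0
m=cv2.morphologyEx(m,cv2.MORPH_CLOSE,np.ones((5,5)))
p=np.argwhere(m)[:,::-1]; P=np.array([onz(b,u,v,.035)[:2] for u,v in p])
r=cv2.minAreaRect((P*1000).astype(np.float32));print('plate',len(p),r,P.mean(0))
q=P-P.mean(0);w,V=np.linalg.eigh(q.T@q);print('axis',V[:,1],np.arctan2(V[1,1],V[0,1]))
for u,v in[(436,196),(308,187),(218,217),(308,205)]: print(hsv[v,u],onz(b,u,v,.05))
```

```text
plate 974 ((513.4495239257812, -365.7510681152344), (149.94711303710938, 64.516845703125), 7.802443981170654) [ 0.51276472 -0.36581632]
axis [-0.99096578 -0.13411498] -3.0070723363602982
[105 198 245] [ 0.51058046 -0.3635813   0.05      ]
[107  10 241] [0.54698165 0.02920987 0.05      ]
[ 43   8 229] [0.45979078 0.30776432 0.05      ]
[103   9 245] [0.49122059 0.03001188 0.05      ]
```

View pics/crops.png

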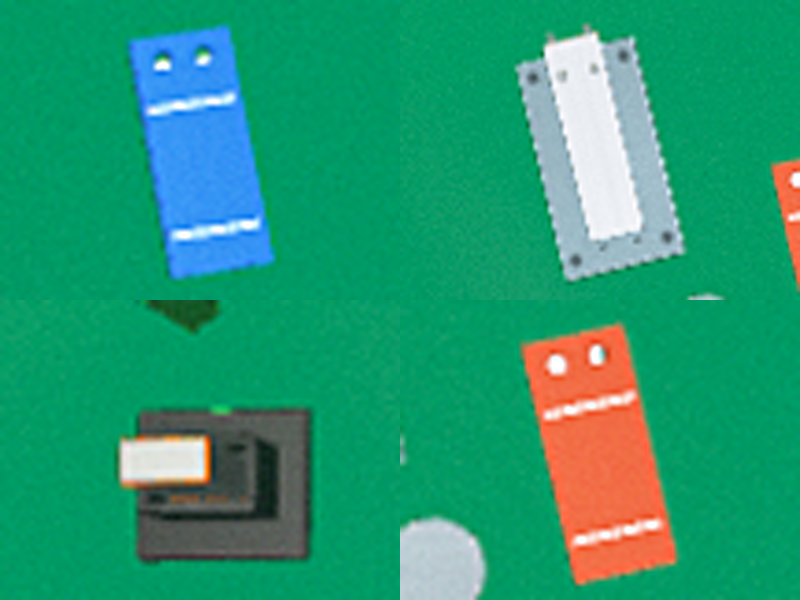

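The crop confirms three choices: the blue plate with two holes and two pen lines (holes away from the robot), the grey stand with a white bed, and the dock with the orange-rimmed gauge (its housing top is white). Next I move over the dock and then the stand to take wrist pictures on the way.

Emit:
servo_tool([
  [[0.02,-0.03,0.03],0.08,1],
  [[0.025,-0.03,0.03],0.08,1],
  [[0.025,-0.035,0.03],0.08,1],
  [[0.025,-0.04,0.03],0.08,1],
  [[0.03,-0.04,0.03],0.08,1],
  [[0.03,-0.04,0.01],0.08,1],
  [[0.02,-0.04,0],0,1],
  [[0.01,-0.03,0],0,1],
  [[0,-0.02,0],0,1],
  [[0,0,0],0,1],
  [[0,0,0],0,1],
])

```text
t: 1.25
position: [0.4016, 0.317, 0.3655]
ee_rot: [-0.0, -0.063, 0.998, 0.0]
force: [0.1, 0.0, 0.4]
opening: 0.0951
gripper_force: 0.0
```

Run:
```python
from h import *
import pickle
w=grab('wrist','w_dock.png');pickle.dump(w,open('w_dock.pkl','wb'));s=ctrl.sense();print(s['t'],s['position'],s['ee_rot'],w['extrinsics'],w['K'],w['k1'])
```

```text
1.3 [0.40139949 0.31750869 0.36542703] [-1.58376462e-04 -6.31806337e-02  9.98002084e-01  1.48249428e-04] [[-1.26646873e-01 -9.51021499e-01 -2.81990565e-01  3.21254038e-01]
 [ 9.91947713e-01 -1.21263792e-01 -3.65352777e-02  3.06933181e-01]
 [ 5.50589376e-04 -2.84346975e-01  9.58721281e-01  5.33704885e-01]
 [ 0.00000000e+00  0.00000000e+00  0.00000000e+00  1.00000000e+00]] [[293.14321158   0.         324.46359537]
 [  0.         293.14321158 198.63176538]
 [  0.           0.           1.        ]] -0.026286646779433834
```

Emit:
servo_tool([
  [[0,-0.04,0.01],0,1],
  [[0,-0.045,0.01],0,1],
  [[0,-0.045,0],0,1],
  [[0,-0.045,0],0,1],
  [[0,-0.045,0],0,1],
  [[0,-0.04,0],0,1],
  [[0,-0.03,0],0,1],
  [[0,0,0],0,1],
  [[0,0,0],0,1],
])

```text
t: 2.2
position: [0.4018, 0.0276, 0.3855]
ee_rot: [-0.0, -0.063, 0.998, 0.0]
force: [-0.9, -0.6, -0.4]
opening: 0.0953
gripper_force: 0.0
```

Run:
```python
from h import *
import pickle
w=grab('wrist','w_stand.png');pickle.dump(w,open('w_stand.pkl','wb'));s=ctrl.sense();print(s['t'],s['position'],s['ee_rot'],w['extrinsics'])
d=cv2.imread('pics/w_dock.png');e=cv2.imread('pics/w_stand.png')
cv2.imwrite('pics/w2.png',np.vstack([cv2.resize(d,(480,300)),cv2.resize(e,(480,300))]))
```

```text
2.25 [0.40179727 0.02802483 0.385557  ] [-1.25823861e-04 -6.36589685e-02  9.97971657e-01  3.01785390e-04] [[-1.27228820e-01 -9.50993070e-01 -2.81824427e-01  3.21561042e-01]
 [ 9.91873073e-01 -1.21756883e-01 -3.69197556e-02  1.73463017e-02]
 [ 7.96367944e-04 -2.84231317e-01  9.58755404e-01  5.53745206e-01]
 [ 0.00000000e+00  0.00000000e+00  0.00000000e+00  1.00000000e+00]]
```

View pics/w2.png

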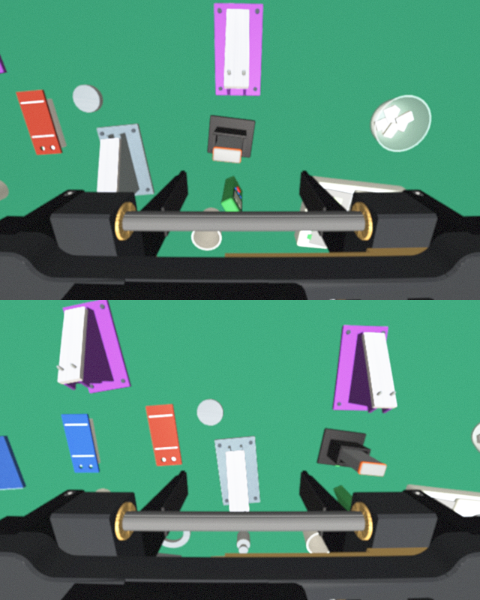

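```bash
cat > st.py <<'E'
from h import *
import pickle
def rectfit(im,m,z,close=3):
    m=cv2.morphologyEx(m.astype(np.uint8),cv2.MORPH_OPEN,np.ones((2,2)))
    n,l,s,c=cv2.connectedComponentsWithStats(m); k=1+np.argmax(s[1:,4])
    p=np.argwhere(l==k)[:,::-1]; P=np.array([onz(im,u,v,z)[:2] for u,v in p])
    return len(p),cv2.minAreaRect((P*1000).astype(np.float32)),p
E
python3 - <<'E'
from st import *
b=grab('top','top1.png');c=b['color'];hsv=cv2.cvtColor(c,cv2.COLOR_RGB2HSV)
print('base px',hsv[200,324],hsv[165,300-11],'bed',hsv[187,308],'dock',hsv[235,215],hsv[232,240])
H,S,V=[hsv[...,i].astype(int) for i in range(3)]
roi=np.zeros(H.shape,bool);roi[140:235,270:345]=1
m=roi&(H>90)&(H<125)&(S>15)&(S<110)&(V>90)
print('base',rectfit(b,m,.01)[:2])
bm=roi&(S<15)&(V>200);n,r,p=rectfit(b,bm,.1);print('bed px',n,cv2.minAreaRect(p.astype(np.float32)),cv2.boxPoints(cv2.minAreaRect(p.astype(np.float32))))
roi[:]=0;roi[195:245,198:255]=1
print('dock',rectfit(b,roi&(V<110)&~((H>60)&(H<90)&(S>150)),.01)[:2])
gm=roi&(((S<60)&(V>150))|((H<20)&(S>120)&(V>150)))
print('gauge',rectfit(b,gm,.155)[:2])
w=pickle.load(open('w_dock.pkl','rb'));c=w['color'];hsv=cv2.cvtColor(c,cv2.COLOR_RGB2HSV);H,S,V=[hsv[...,i].astype(int) for i in range(3)]
roi=np.zeros(H.shape,bool);roi[190:218,275:330]=1
gm=roi&(((S<60)&(V>150))|((H<20)&(S>120)&(V>120)))
print('gauge w',rectfit(w,gm,.155)[:2])
roi[:]=0;roi[150:218,270:345]=1
print('dock w',rectfit(w,roi&(V<110)&~((H>60)&(H<90)&(S>120)),.01)[:2])
w=pickle.load(open('w_stand.pkl','rb'));c=w['color']
h=cv2.resize(c[170:290,270:360],(450,600),interpolation=cv2.INTER_CUBIC)
t=cv2.resize(b['color'][145:230,280:335],(350,541),interpolation=cv2.INTER_CUBIC)
o=np.zeros((600,800,3),np.uint8);o[:,:450]=h;o[:541,450:]=t;cv2.imwrite('pics/st.png',o[...,::-1])
E
```

```text
base px [ 30 111 152] [ 99  51 186] bed [ 33  92 100] dock [ 9 21 87] [10  8 95]
base (243, ((598.8174438476562, 4.334995269775391), (92.6705322265625, 27.71502685546875), 12.885252952575684))
bed px 407 ((304.19635009765625, 173.52468872070312), (30.759204864501953, 14.684741973876953), 76.60750579833984) [[293.49142 160.26395]
 [307.77682 156.86267]
 [314.90128 186.78543]
 [300.61588 190.1867 ]]
dock (862, ((446.43603515625, 287.98394775390625), (108.73259735107422, 92.09845733642578), 89.11919403076172))
gauge (148, ((447.1128845214844, 288.8407287597656), (49.74225616455078, 25.707305908203125), 89.001953125))
gauge w (687, ((448.23321533203125, 295.0589599609375), (28.16548728942871, 50.4501838684082), 0.6503532528877258))
dock w (2382, ((449.35150146484375, 293.76416015625), (108.45899963378906, 94.41645050048828), 89.91431427001953))
```

View pics/st.png

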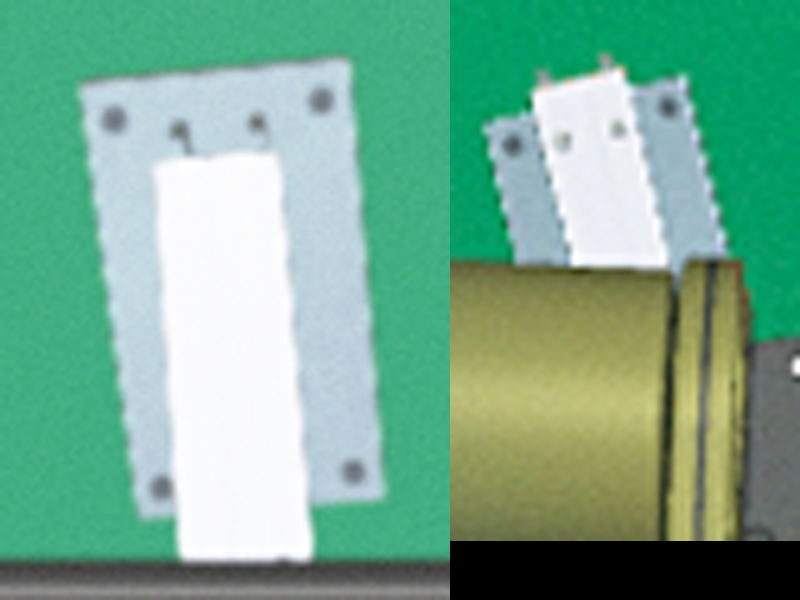

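The wrist crop shows the whole stand base, with its corners at about px (286,187), (340,182), (347,269) and (298,274). In the top view the pins show as small rings at about (298,166) and (306,165). The arm covers the rest of that view, so I measure on the first top picture.

Run:
```python
from st import *
b=grab('top');c=cv2.imread('pics/top0.png')[...,::-1].copy();hsv=cv2.cvtColor(c,cv2.COLOR_RGB2HSV);H,S,V=[hsv[...,i].astype(int) for i in range(3)]
def fit(im,m,tag):
    n,l,s,cc=cv2.connectedComponentsWithStats(m.astype(np.uint8));P=[]
    ok=np.isin(l,[k for k in range(1,n) if s[k,4]>15]); p=np.argwhere(ok)[:,::-1]
    P=np.array([onz(im,u,v,.01)[:2] for u,v in p]);r=cv2.minAreaRect((P*1000).astype(np.float32));print(tag,len(p),r)
    return r
roi=np.zeros(H.shape,bool);roi[140:235,270:345]=1
r=fit(b,roi&(H>90)&(H<125)&(S>22)&(S<110)&(V>90),'base top')
w=pickle.load(open('w_stand.pkl','rb'));cw=w['color'];h2=cv2.cvtColor(cw,cv2.COLOR_RGB2HSV);h,s,v=[h2[...,i].astype(int) for i in range(3)]
ro=np.zeros(h.shape,bool);ro[170:281,270:360]=1
r2=fit(w,ro&(h>90)&(h<125)&(s>15)&(s<80)&(v>90),'base wrist')
# pins: dark spots on bed, top view
g=c.astype(float).sum(2);sub=g[158:180,292:312];print((sub[4:18]/3).astype(int))
for R in(r,r2):
    (cx,cy),(W,Hh),a=R; a=np.deg2rad(a if W>Hh else a-90); x=np.array([np.cos(a),np.sin(a)]);y=np.array([-x[1],x[0]])
    for X,Y,Z in[(60,-13,12),(60,13,12),(60,0,0),(84,22,0),(84,-22,0),(-84,22,0),(-84,-22,0)]:
        q=np.array([cx,cy])+x*(X*.866-Z*.5)+y*Y; P=[q[0]/1e3,q[1]/1e3,.09+(X*.5+Z*.866)/1e3]; print((X,Y,Z),np.round(P,4),'px top',np.round(proj(b,P),1),'wrist',np.round(proj(w,P),1))
```

```text
base top 1235 ((512.5285034179688, 20.281532287597656), (272.37255859375, 119.69857788085938), 19.37047004699707)
base wrist 2586 ((546.8672485351562, 32.1484260559082), (187.46517944335938, 101.3877182006836), 12.624485969543457)
[[119 230 245 239 236 236 236 238 239 237 235 237 240 241 239 243 235 188
  168 179]
 [182 200 238 241 237 236 237 238 238 239 235 237 241 232 227 240 249 197
  171 177]
 [171 169 236 241 238 239 240 238 240 236 235 236 244 206 173 224 249 185
  169 178]
 [172 137 234 244 234 227 222 236 240 237 237 236 243 195 154 187 243 190
  164 168]
 [176 166 229 246 214 185 167 231 241 236 236 236 241 214 189 214 240 236
  186 170]
 [172 166 200 241 207 183 172 230 239 237 238 235 237 242 243 240 240 247
  199 171]
 [169 168 168 239 226 197 196 235 240 237 237 235 236 239 240 235 239 245
  186 162]
 [177 171 138 243 247 231 235 239 238 239 236 237 236 238 240 237 237 244
  189 164]
 [177 175 164 238 242 241 237 236 239 239 239 236 236 238 240 240 237 242
  217 183]
 [176 176 165 202 236 241 235 237 235 239 238 237 233 235 239 239 236 241
  241 190]
 [173 176 170 165 2
[... 703 characters left out ...]
]
(-84, 22, 0) [0.4366 0.0169 0.048 ] px top [312.6 222.8] wrist [315.7 179.1]
(-84, -22, 0) [ 0.4512 -0.0246  0.048 ] px top [326.1 217.7] wrist [291.5 184.2]
(60, -13, 12) [0.5946 0.0295 0.1304] px top [306.3 166.3] wrist [310.5 283.8]
(60, 13, 12) [0.5889 0.0549 0.1304] px top [297.6 168.4] wrist [326.2 282.5]
(60, 0, 0) [0.5976 0.0435 0.12  ] px top [301.7 166.1] wrist [318.8 282.8]
(84, 22, 0) [0.613  0.0695 0.132 ] px top [292.5 160.3] wrist [333.  296.6]
(84, -22, 0) [0.6227 0.0266 0.132 ] px top [307.2 156.7] wrist [306.9 298.7]
(-84, 22, 0) [0.4711 0.0377 0.048 ] px top [305.6 211.7] wrist [324.9 199.1]
(-84, -22, 0) [ 0.4807 -0.0052  0.048 ] px top [319.6 208.3] wrist [300.6 201.3]
```

Run:
```python
from st import *
b=grab('top');b['color']=cv2.imread('pics/top0.png')[...,::-1].copy()
w=pickle.load(open('w_stand.pkl','rb'));d=pickle.load(open('w_dock.pkl','rb'))
def go(im,name,box,f,z):
    hsv=cv2.cvtColor(im['color'],cv2.COLOR_RGB2HSV);H,S,V=[hsv[...,i].astype(int) for i in range(3)]
    m=f(H,S,V);r=np.zeros(m.shape,bool);x0,x1,y0,y1=box;r[y0:y1,x0:x1]=1
    m=cv2.morphologyEx((m&r).astype(np.uint8),cv2.MORPH_CLOSE,np.ones((7,7)))
    print(name,rectfit(im,m,z)[:2])
blue=lambda H,S,V:(H>100)&(H<125)&(S>120)&(V>80)
red=lambda H,S,V:((H<12)|(H>172))&(S>120)&(V>90)
go(b,'blue top',(410,465,165,230),blue,.035);go(w,'blue wrist',(78,135,140,235),blue,.035)
go(b,'red top',(350,390,180,245),red,.035);go(w,'red wrist',(185,245,130,230),red,.035);go(d,'red wd',(15,90,110,220),red,.035)
dark=lambda H,S,V:(V<110)&~((H>60)&(H<90)&(S>100))
go(w,'dock w_stand',(415,480,160,235),dark,.01)
```

```text
blue top (970, ((510.0927429199219, -368.7351989746094), (149.32774353027344, 64.41319274902344), 7.738503932952881))
blue wrist (2674, ((514.038330078125, -363.0608215332031), (149.02455139160156, 65.9935531616211), 7.7208733558654785))
red top (994, ((463.5489501953125, -160.6744842529297), (150.01043701171875, 63.31666946411133), 11.1548490524292))
red wrist (2792, ((467.4656677246094, -155.70828247070312), (149.1575927734375, 64.0902099609375), 11.17575740814209))
red wd (2997, ((467.68994140625, -153.88934326171875), (148.9180145263672, 65.80438232421875), 11.159748077392578))
dock w_stand (2451, ((453.25030517578125, 293.69317626953125), (101.70718383789062, 112.58470916748047), 0.337605744600296))
```

Emit:
servo_tool([
  [[0.0,-0.04,0],0.009,1],
  [[0.0,-0.045,-0.01],0,1],
  [[0,-0.045,-0.02],0,1],
  [[0,-0.045,-0.02],0,1],
  [[0,-0.045,-0.02],0,1],
  [[0.0,-0.045,-0.02],0,1],
  [[0.01,-0.045,-0.02],0,1],
  [[0.01,-0.045,-0.02],0,1],
  [[0.01,-0.03,-0.02],0,1],
  [[0.01,-0.01,-0.01],0,1],
  [[0,0,0],0,1],
  [[0,0,0],0,1],
])

```text
t: 3.6
position: [0.442, -0.3666, 0.2255]
ee_rot: [-0.0, -0.068, 0.998, 0.001]
force: [-0.2, 0.1, -0.1]
opening: 0.0951
gripper_force: 0.0
```

Run:
```python
from st import *
w=grab('wrist','w_plate.png');s=ctrl.sense();print(s['t'],s['position'],s['ee_rot'])
hsv=cv2.cvtColor(w['color'],cv2.COLOR_RGB2HSV);H,S,V=[hsv[...,i].astype(int) for i in range(3)]
m=((H>100)&(H<125)&(S>120)&(V>80));m[300:]=0
m=cv2.morphologyEx(m.astype(np.uint8),cv2.MORPH_CLOSE,np.ones((11,11)))
n,r,p=rectfit(w,m,.035);print(n,r,p.min(0),p.max(0))
```

```text
3.65 [ 0.44205625 -0.36661712  0.22641705] [ 1.56379573e-04 -6.83544550e-02  9.97661080e-01 -1.11940630e-04]
6584 ((581.053466796875, -660.734619140625), (96.82662963867188, 199.49371337890625), 11.585577964782715) [ 19 212] [169 283]
```

Run:
```python
from st import *
w=grab('wrist');
hsv=cv2.cvtColor(w['color'],cv2.COLOR_RGB2HSV);H,S,V=[hsv[...,i].astype(int) for i in range(3)]
m=((H>100)&(H<125)&(S>120)&(V>80));m[:,:200]=0;m[:,440:]=0
m=cv2.morphologyEx(m.astype(np.uint8),cv2.MORPH_CLOSE,np.ones((11,11)))
n,r,p=rectfit(w,m,.035);print(n,r,p.min(0),p.max(0))
print([np.round(proj(w,[x,-.365,.035])) for x in (.44,.514,.588)])
```

```text
5109 ((513.7421264648438, -365.8695373535156), (149.84754943847656, 64.03302764892578), 7.742809772491455) [292 176] [342 281]
[array([326., 177.]), array([318., 232.]), array([311., 280.])]
```

View pics/w_plate.png

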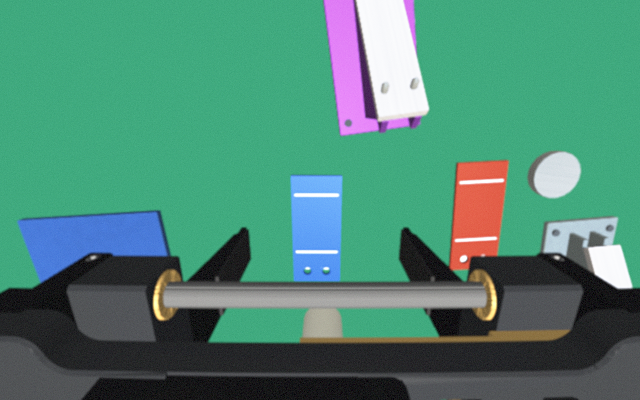

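The wrist view shows the blue plate at px (292–342, 176–281), centred between the fingers, with its holes at (308,270) and (327,270). I reach for it now.

Emit:
servo_tool([
  [[0.015,0.0004,-0.025],0,1],
  [[0.02,0.0005,-0.03],0,1],
  [[0.02,0.0005,-0.03],0,1],
  [[0.0217,0,-0.03],0,1],
  [[0,0,-0.035],0,1],
  [[0,0,-0.03],0,1],
  [[0,0,-0.02],0,1],
  [[0,0,-0.01],0,1],
  [[0,0,0],0,1],
  [[0,0,0],0,1],
])

```text
t: 4.7
position: [0.5191, -0.3665, 0.0177]
ee_rot: [0.001, -0.068, 0.998, -0.001]
force: [1.0, -0.4, 0.4]
opening: 0.0952
gripper_force: 0.0
```

Emit:
servo_tool([
  [[0,0,-0.001],0,0.5],
  [[0,0,0],0,0.5],
  [[0,0,0],0,0.5],
  [[0,0,0],0,0.5],
  [[0,0,0],0,0.5],
  [[0,0,0],0,0.5],
  [[0,0,0],0,0.5],
  [[0,0,0],0,0.5],
  [[0,0,0],0,0.5],
], grip_force=25)

```text
t: 5.6
position: [0.5183, -0.3664, 0.0152]
ee_rot: [0.0, -0.068, 0.998, -0.0]
force: [-0.9, -0.5, 3.2]
opening: 0.0635
gripper_force: 25.0
```

Emit:
servo_tool([
  [[0,0,0.01],0,0.5],
  [[0,0,0.02],0,0.5],
  [[0,0,0.03],0,0.5],
  [[0,0.01,0.03],0,0.5],
  [[0,0.02,0.025],0.02,0.5],
  [[0.007,0.03,0.02],0.02,0.5],
  [[0.01,0.04,0.01],0.02,0.5],
  [[0.01,0.04,0],0.025,0.5],
  [[0.01,0.04,0],0,0.5],
  [[0,0.04,0],0,0.5],
  [[0,0.04,0],0,0.5],
])

```text
t: 6.7
position: [0.5543, -0.104, 0.159]
ee_rot: [-0.001, -0.11, 0.994, 0.001]
force: [0.7, -0.8, -3.5]
opening: 0.0641
gripper_force: 25.0
```

Emit:
servo_tool([
  [[0,0.04,0],0,0.5],
  [[0,0.04,0],0,0.5],
  [[0,0.03,0],0,0.5],
  [[0,0.02,0],0,0.5],
  [[0,0.01,0],0,0.5],
  [[0,0,0],0,0.5],
  [[0,0,0],0,0.5],
])

```text
t: 7.4
position: [0.5549, 0.0333, 0.1595]
ee_rot: [-0.0, -0.11, 0.994, -0.0]
force: [-0.0, 0.5, -3.0]
opening: 0.0637
gripper_force: 25.0
```

Run:
```python
from st import *
s=ctrl.sense();print(s['t'],s['position'],s['ee_rot'],s['force'],s['opening'])
a=grab('scene');w=grab('wrist')
o=np.vstack([cv2.resize(a['color'][120:320,180:420],(600,500)) ,np.zeros((0,600,3),np.uint8)])
w2=w['color'][130:330,200:440]
cv2.imwrite('pics/over.png',np.hstack([cv2.resize(a['color'][150:300,220:420],(400,300)),cv2.resize(w2,(360,300))])[...,::-1])
```

```text
7.4 [0.55490864 0.03332608 0.15951809] [-3.80691005e-04 -1.09809662e-01  9.93952542e-01 -1.92833319e-04] [-0.03113845  0.46867984 -2.99767739] 0.06369178374464966
```

View pics/over.png

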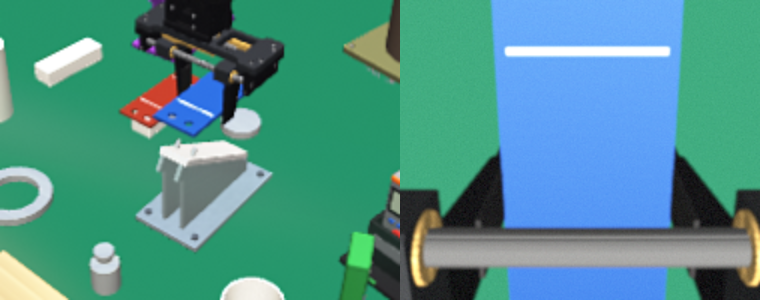

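Emit:
servo_tool([
  [[0,0,-0.015],0,0.5],
  [[0,0,-0.017],0,0.5],
  [[0,0,-0.006],0,0.5],
  [[0,0,-0.004],0,0.5],
  [[0,0,-0.004],0,0.5],
  [[0,0,-0.004],0,0.5],
  [[0,0,0],0,0.5],
], grip_force=20)

```text
t: 8.2
position: [0.5557, 0.0337, 0.1102]
ee_rot: [0.001, -0.11, 0.994, -0.0]
force: [-0.2, -0.3, -1.6]
opening: 0.0636
gripper_force: 20.0
```

```bash
cat > tilt.py <<'E'
from st import *
def tilt(save=None):
    w=grab('wrist',save);s=ctrl.sense()
    hsv=cv2.cvtColor(w['color'],cv2.COLOR_RGB2HSV);H,S,V=[hsv[...,i].astype(int) for i in range(3)]
    m=((H>100)&(H<125)&(S>100)&(V>70));m[300:]=0
    n,l,st,_=cv2.connectedComponentsWithStats(m.astype(np.uint8))
    m[:, :200]=0;m[:,440:]=0
    R=[]
    rows=np.where(m.sum(1)>100)[0];r0=rows.min()
    # edges per row as lines (left/right), top row by columns
    L=[];Rr=[]
    for r in range(r0+6,min(r0+60,250)):
        c=np.where(m[r])[0]
        if len(c)>60: L.append((c.min()-.5,r));Rr.append((c.max()+.5,r))
    fl=np.polyfit([q[1] for q in L],[q[0] for q in L],1);fr=np.polyfit([q[1] for q in Rr],[q[0] for q in Rr],1)
    cs=np.arange(int(np.polyval(fl,r0))+12,int(np.polyval(fr,r0))-12);T=[np.where(m[:260,c])[0].min()-.5 for c in cs];ft=np.polyfit(cs,T,1)
    def X(f): # intersect column=f(row), row=ft(col)
        v=r0
        for _ in range(20): u=np.polyval(f,v);v=np.polyval(ft,u)
        return u,v
    A,B=X(fl),X(fr)
    white=(S<60)&(V>200); 
    ln=[np.where(white[int(A[1])+5:255,c])[0] for c in cs]; ln=[np.mean(q)+int(A[1])+5 for q in ln if len(q)]; fm=np.polyfit(cs[:len(ln)],ln,1) if len(ln)==len(cs) else None
    # tail edge: two rays, separation 64 mm
    o,ra=ray(w,*A);_,rb=ray(w,*B); y=ra-rb; k=.064/np.linalg.norm(y); P,Q=o+ra*k,o+rb*k; M=(P+Q)/2
    out=dict(tail=M,pix=(np.round(A,1),np.round(B,1)),tcp=s['position'])
    if fm is not None:
        u=(A[0]+B[0])/2;v=np.polyval(fm,u);_,rm=ray(w,u,v)
        # point on ray at 25 mm from tail mid (nearest solution), far side
        d=o-M;a=rm@rm;b_=d@rm;c=d@d-.025**2;D=max(b_*b_-a*c,0);sol=[o+rm*((-b_+e*np.sqrt(D))/a) for e in(1,-1)]
        out['line']=sol; out['tilts']=[np.degrees(np.arctan2(q[2]-M[2],np.hypot(*(q-M)[:2]))) for q in sol]
    g=s['position']+[0,0,.019-.0017]; out['tilt_g']=np.degrees(np.arctan2(g[2]+.0025-M[2],np.hypot(*(g-M)[:2])))
    return out,w,s
E
python3 - <<'E'
from tilt import *
o,w,s=tilt('w_t1.png');print(o,s['force'],s['t'])
E
```

```text
{'tail': array([0.47786983, 0.01646305, 0.11731592]), 'pix': (array([264.1, 114.5]), array([384.9, 114.4])), 'tcp': array([0.55564067, 0.03373206, 0.11036949]), 'line': [array([0.50224803, 0.02195759, 0.11803226]), array([0.50118155, 0.02171953, 0.12465984])], 'tilts': [np.float64(1.641968286288823), np.float64(17.08301832182965)], 'tilt_g': np.float64(9.165407728110335)} [-1.19637073 -0.67709235 -0.72471816] 8.25
```

Emit:
servo_tool([
  [[0,0,-0.004],0,0.5],
  [[0,0,-0.004],0,0.5],
  [[0,0,-0.004],0,0.5],
  [[0,0,-0.003],0,0.5],
  [[0,0,-0.001],0,0.5],
  [[0,0,0],0,0.5],
])

```text
t: 8.85
position: [0.5548, 0.0339, 0.0934]
ee_rot: [-0.0, -0.11, 0.994, 0.0]
force: [-0.5, 0.7, 0.3]
opening: 0.0638
gripper_force: 20.0
```

Run:
```python
from tilt import *
o,w,s=tilt('w_t2.png');print(o,s['force'],s['t'])
```

```text
{'tail': array([0.48681876, 0.0189343 , 0.07196905]), 'pix': (array([274. , 130.5]), array([375.1, 130.5])), 'tcp': array([0.55479327, 0.03393259, 0.09342823]), 'line': [array([0.51077878, 0.02434151, 0.06731293]), array([0.50760456, 0.02361364, 0.08504782])], 'tilts': [np.float64(-10.733727142043033), np.float64(31.543837845610827)], 'tilt_g': np.float64(30.656217589966488)} [ 0.26312603 -0.66013611 -0.25593971] 8.9
```

Emit:
servo_tool([
  [[0,0,0.005],0,0.5],
  [[0,0,0.007],0,0.5],
  [[-0.006,-0.0013,0],0,0.5],
  [[-0.008,-0.0018,0],0,0.5],
  [[0,0,0],0,0.5],
  [[0,0,0],0,0.5],
], grip_force=25)

```text
t: 9.5
position: [0.5406, 0.0307, 0.1055]
ee_rot: [-0.0, -0.11, 0.994, 0.0]
force: [0.4, 0.1, -3.5]
opening: 0.0635
gripper_force: 25.0
```

Run:
```python
from tilt import *
o,w,s=tilt();print(o,s['force'],s['t'])
a=grab('scene')
cv2.imwrite('pics/pre.png',np.hstack([cv2.resize(a['color'][165:265,270:370],(400,400),interpolation=cv2.INTER_CUBIC),cv2.resize(w['color'][90:250,240:400],(400,400),interpolation=cv2.INTER_CUBIC)])[...,::-1])
x=np.array([np.cos(.2203),np.sin(.2203)]);y=np.array([-x[1],x[0]])
for Y in(22,-22):
    q=np.array([.5469,.0321])+x*(-.084*.866)+y*Y/1e3; print('bed low corner wrist px',proj(w,[*q,.048]))
for Y in(13,-13):
    q=np.array([.5469,.0321])+x*.046+y*Y/1e3; print('pin tip scene px',proj(a,[*q,.1304]))
```

```text
{'tail': array([0.47201259, 0.01550546, 0.08416611]), 'pix': (array([273.7, 129.5]), array([375. , 129.5])), 'tcp': array([0.54088062, 0.03074894, 0.10566105]), 'line': [array([0.4962441 , 0.02096144, 0.08132604]), array([0.49366575, 0.02038062, 0.09567148])], 'tilts': [np.float64(-6.523042458001194), np.float64(27.400960059084294)], 'tilt_g': np.float64(30.347014935426888)} [ 0.60668407  0.37170031 -3.64913345] 9.55
bed low corner wrist px (np.float64(353.35009280339784), np.float64(132.1252118372144))
bed low corner wrist px (np.float64(294.973348770272), np.float64(132.05396831411895))
pin tip scene px (np.float64(318.0436345593352), np.float64(222.96241781829983))
pin tip scene px (np.float64(310.00883177626395), np.float64(219.08933646036033))
```

View pics/pre.png

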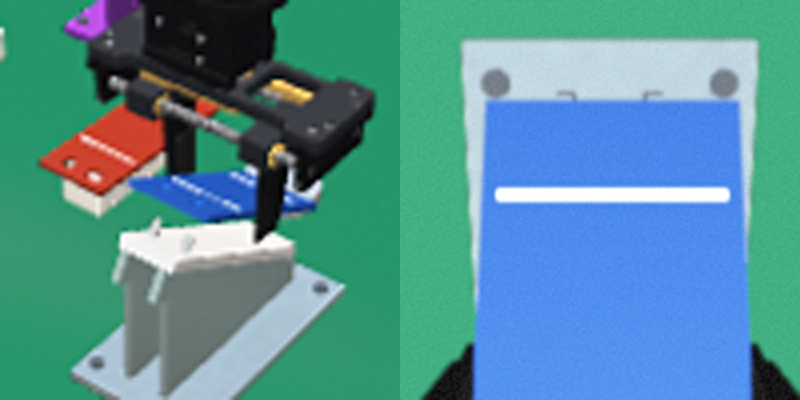

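Run:
```python
from tilt import *
o,w,s=tilt()
c=w['color'];h2=cv2.cvtColor(c,cv2.COLOR_RGB2HSV);H,S,V=[h2[...,i].astype(int) for i in range(3)]
g=((H>60)&(H<88)&(S>90)); ng=~g
# base low edge row & corner cols
cols=range(275,375);T=[np.where(ng[90:125,u])[0].min()+90-.5 for u in cols];f=np.polyfit(list(cols),T,1)
r=[(np.where(ng[v,230:420])[0].min()+229.5,np.where(ng[v,230:420])[0].max()+230.5) for v in range(108,116)]
print(f,r[2:5],'H of base',h2[115,300])
L,R=r[2];v=np.polyval(f,(L+R)/2);P=onz(w,(L+R)/2,v,.01)
x=np.array([np.cos(.2203),np.sin(.2203)]);y=np.array([-x[1],x[0]]);O=np.array([.5469,.0321])
for n,p in(('base edge mid',P),('tail',o['tail'])): print(n,p,(p[:2]-O)@x,(p[:2]-O)@y)
a,b=onz(w,L,v,.01),onz(w,R,v,.01);print('base yaw',np.arctan2((b-a)[1],(b-a)[0])-np.pi/2,np.linalg.norm(b-a))
A,B=o['pix'];a,b=ray(w,*A)[1],ray(w,*B)[1];print('plate yaw',np.arctan2((b-a)[1],(b-a)[0])-np.pi/2)
```

```text
[-6.16944381e-17  1.04500000e+02] [(np.float64(263.5), np.float64(383.5)), (np.float64(263.5), np.float64(383.5)), (np.float64(264.5), np.float64(383.5))] H of base [ 99  34 223]
base edge mid [0.45628142 0.01109041 0.01      ] -0.09301956704725654 -0.0006996447425797921
tail [0.4724961  0.01554771 0.08414723] -0.07622275047768319 0.00010666212645255371
base yaw 0.22158378992703653 0.1032492460027733
plate yaw 0.22163167365659286
```

Emit:
servo_tool([
  [[-0.0063,-0.0017,0],0,0.5],
  [[0.0024,0.0005,-0.0043],0,0.5],
  [[0.0034,0.0008,-0.006],0,0.5],
  [[0.0034,0.0008,-0.006],0,0.5],
  [[0,0,0],0,0.5],
  [[0.001,0.0002,-0.0017],0,0.5],
  [[0.001,0.0002,-0.0017],0,0.5],
  [[0.001,0.0002,-0.0017],0,0.5],
  [[0,0,0],0,0.5],
  [[0,0,0],0,0.5],
])

```text
t: 10.65
position: [0.5471, 0.0318, 0.0845]
ee_rot: [0.0, -0.11, 0.994, -0.0]
force: [0.3, -0.6, -2.8]
opening: 0.064
gripper_force: 25.0
```

Run:
```python
from tilt import *
o,w,s=tilt();print(o['tilt_g'],o['tail'],o['tcp'],s['force'],s['torque'],s['t'])
x=np.array([np.cos(.2203),np.sin(.2203)]);y=np.array([-x[1],x[0]]);O=np.array([.5469,.0321]);d=s['position'][:2]-O;print('s,l',d@x,d@y,'tail',(o['tail'][:2]-O)@x,(o['tail'][:2]-O)@y)
```

```text
30.05268746158438 [0.47894151 0.01675513 0.06397362] [0.54712533 0.03179126 0.08457106] [-0.95735095  0.13949131 -3.47414993] [0.03110544 0.03561048 0.00038883] 10.7
s,l 0.00015241743580231195 -0.0003505171685429757 tail -0.06966926474082415 -0.000123562906364073
```

Emit:
servo_tool([
  [[0.001,0.0002,-0.0017],0,0.5],
  [[0.001,0.0002,-0.0017],0,0.5],
  [[0.001,0.0002,-0.0017],0,0.5],
  [[0.0005,0.0001,-0.001],0,0.5],
  [[0,0,0],0,0.5],
  [[0,0,0],0,0.5],
])

```text
t: 11.3
position: [0.5505, 0.0325, 0.0782]
ee_rot: [-0.0, -0.11, 0.994, 0.0]
force: [0.4, -0.6, -3.0]
opening: 0.0635
gripper_force: 25.0
```

Run:
```python
from tilt import *
o,w,s=tilt();print(o['tilt_g'],o['tail'],o['tcp'],s['force'],s['torque'],s['t'])
x=np.array([np.cos(.2203),np.sin(.2203)]);y=np.array([-x[1],x[0]]);O=np.array([.5469,.0321]);d=s['position'][:2]-O;print('s,l',d@x,d@y,'tail',(o['tail'][:2]-O)@x,(o['tail'][:2]-O)@y)
```

```text
29.936544379161298 [0.48239832 0.01748285 0.05791621] [0.55056734 0.03249551 0.07831372] [ 0.1174677   0.00803717 -2.95870511] [ 0.01061905 -0.01730093  0.02289832] 11.35
s,l 0.003665134365527567 -0.00041544689056770875 tail -0.0661369718500528 -0.00016882274540101772
```

Emit:
servo_tool([
  [[0.0003,0.0001,-0.0007],0,0.5],
  [[0.0003,0,-0.0007],0,0.5],
  [[0,0,0],0,0.5],
  [[0,0,0],0,0.5],
])

```text
t: 11.75
position: [0.5512, 0.0326, 0.0772]
ee_rot: [0.0, -0.11, 0.994, 0.0]
force: [-1.9, -0.1, -1.2]
opening: 0.0637
gripper_force: 25.0
```

Emit:
servo_tool([
  [[0.0003,0.0001,-0.0006],0,0.5],
  [[0.0003,0,-0.0006],0,0.5],
  [[0,0,0],0,0.5],
  [[0,0,0],0,0.5],
], grip_force=12)

```text
t: 12.15
position: [0.5515, 0.0326, 0.0769]
ee_rot: [-0.001, -0.11, 0.994, -0.0]
force: [-8.2, -0.9, 6.6]
opening: 0.0641
gripper_force: 12.0
```

Run:
```python
from tilt import *
o,w,s=tilt();print(o['tilt_g'],o['tail'],o['tcp'],s['force'],s['torque'],s['t'])
a=grab('scene')
cv2.imwrite('pics/hung.png',cv2.resize(a['color'][170:270,270:370],(600,600),interpolation=cv2.INTER_CUBIC)[...,::-1])
```

```text
31.004247704339107 [0.48398744 0.0177511  0.05519544] [0.55143713 0.03266224 0.07690881] [-6.98325997  0.40876075  7.38739684] [-0.0218693   1.10228683  0.04312742] 12.2
```

View pics/hung.png

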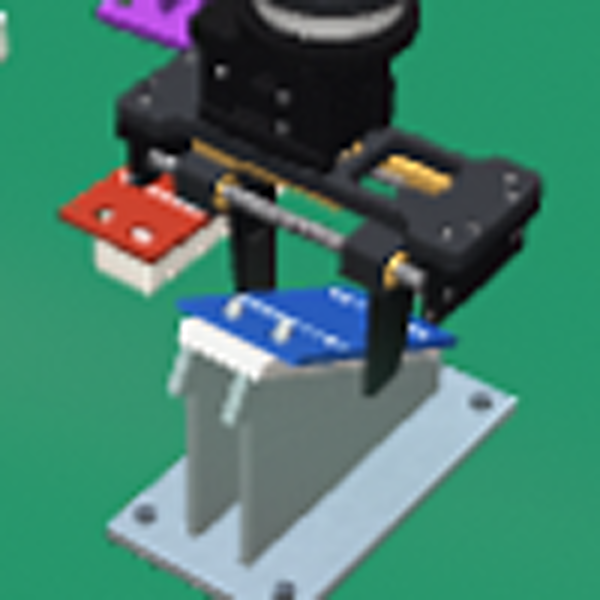

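The plate is flat on the bed and both pins stick out through its holes, at crop px (235,308) and (285,328). I release and lift off.

Emit:
servo_tool([
  [[0,0,0],0,0.72],
  [[0,0,0],0,0.8],
  [[0,0,0],0,0.9],
  [[0,0,0],0,1],
  [[0,0,0],0,1],
  [[0,0,0.01],0,1],
  [[0,0,0.03],0,1],
  [[0,0,0.04],0,1],
  [[0,0,0.04],0,1],
  [[-0.02,0.02,0.04],-0.06,1],
  [[-0.03,0.03,0.03],-0.06,1],
  [[-0.04,0.03,0.02],-0.06,1],
])

```text
t: 13.45
position: [0.4661, 0.1101, 0.2873]
ee_rot: [0.003, -0.018, 1.0, 0.0]
force: [-0.0, 0.7, -0.9]
opening: 0.0951
gripper_force: 0.0
```

Emit:
servo_tool([
  [[-0.02,0.04,0.02],-0.02,1],
  [[-0.02,0.04,0.02],0,1],
  [[-0.005,0.04,0.01],0,1],
  [[0,0.04,0],0,1],
  [[0,0.03,0],0,1],
  [[0,0.01,0],0,1],
  [[0,0,0],0,1],
  [[0,0,0],0,1],
])

```text
t: 14.25
position: [0.4208, 0.3086, 0.3333]
ee_rot: [0.0, -0.01, 1.0, -0.0]
force: [0.2, 0.0, -0.0]
opening: 0.0952
gripper_force: 0.0
```

Run:
```python
from st import *
s=ctrl.sense();print(s['t'],s['position'],s['ee_rot'],s['opening'])
w=grab('wrist');pickle.dump(w,open('w_d2.pkl','wb'));a=grab('scene')
for P in ([.449,.293,.155],[.449,.293,.01],[.501,.293,0.01],[.397,.293,.01]): print(np.round(proj(w,P),1),end=' ')
cv2.imwrite('pics/rel.png',np.hstack([cv2.resize(a['color'][170:270,270:370],(300,300),interpolation=cv2.INTER_CUBIC),cv2.resize(w['color'][60:360,110:530],(420,300))])[...,::-1])
```

```text
14.25 [0.42082318 0.30864157 0.33327918] [ 1.04631696e-05 -9.88563446e-03  9.99951083e-01 -3.23755546e-04] 0.09515300183072106
[311.3 203.3] [315.  177.9] [314.6 206.8] [315.4 147.3]
```

View pics/rel.png

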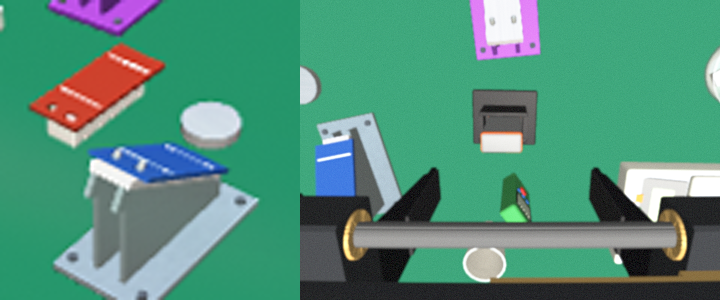

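The plate hangs flat on the pins, released (crop px (160,160)). The wrist view shows the dock, with the gauge top at px (290–332, 192–212) and the green look-alike behind it at (325,258). From here I work with numbers only.

Run:
```python
from st import *
w=pickle.load(open('w_d2.pkl','rb'))
hsv=cv2.cvtColor(w['color'],cv2.COLOR_RGB2HSV);H,S,V=[hsv[...,i].astype(int) for i in range(3)]
def roi(x0,x1,y0,y1):
    r=np.zeros(H.shape,bool);r[y0:y1,x0:x1]=1;return r
gm=roi(280,345,180,222)&~((H>55)&(H<95)&(S>90))&(V>135)
n,r,p=rectfit(w,gm,.155);print('gauge',n,r,p.min(0),p.max(0))
dm=roi(270,360,140,222)&(V<125)&~((H>55)&(H<95)&(S>90));dm|=gm
n,r,p=rectfit(w,dm,.01);print('dock base+',n,r,p.min(0),p.max(0))
# base edges: left/right columns at rows, near edge
for v in (155,165,175): 
    c=np.where(dm[v])[0];a,b=onz(w,c.min()-.5,v,.01),onz(w,c.max()+.5,v,.01);print(v,a[:2],b[:2],(a+b)[1]/2)
gr=(H>45)&(H<75)&(S>150)&(V>150)&roi(300,350,220,300);q=np.argwhere(gr)[:,::-1];print('green',len(q),q.min(0),q.max(0),onz(w,*q.mean(0),.12))
top=grab('top')
hsv=cv2.cvtColor(top['color'],cv2.COLOR_RGB2HSV);H,S,V=[hsv[...,i].astype(int) for i in range(3)]
```

```text
gauge 931 ((448.2176208496094, 294.03173828125), (52.43693542480469, 28.498477935791016), 89.55498504638672) [291 192] [333 214]
dock base+ 3737 ((458.4752502441406, 293.3124694824219), (107.36768341064453, 110.64081573486328), 89.55496215820312) [284 151] [347 214]
155 [0.41090627 0.23802432] [0.40863909 0.34530101] 0.29166266760249027
165 [0.4278452  0.23771201] [0.42554769 0.34601473] 0.29186336957343273
175 [0.44510895 0.2373893 ] [0.4428174  0.34503596] 0.29121262942519777
green 7 [309 269] [327 279] [0.56962984 0.29517793 0.12      ]
```

Emit:
servo_tool([
  [[0.01,-0.005,-0.03],-0.025,1],
  [[0.01,-0.005,-0.035],0,1],
  [[0.0077,-0.0051,-0.035],0,1],
  [[0,0,-0.035],0,1],
  [[0,0,-0.035],0,1],
  [[0,0,-0.025],0,1],
  [[0,0,-0.015],0,1],
  [[0,0,0],0,1],
  [[0,0,0],0,1],
])

```text
t: 15.3
position: [0.4492, 0.2943, 0.1243]
ee_rot: [0.001, 0.003, 1.0, 0.0]
force: [0.6, 0.9, 1.1]
opening: 0.0951
gripper_force: 0.0
```

Emit:
servo_tool([
  [[0,0,0],0,0.4],
  [[0,0,0],0,0.4],
  [[0,0,0],0,0.4],
  [[0,0,0],0,0.4],
  [[0,0,0],0,0.4],
  [[0,0,0],0,0.4],
  [[0,0,0],0,0.4],
  [[0,0,0],0,0.4],
  [[0,0,0],0,0.4],
  [[0,0,0],0,0.4],
], grip_force=15)

```text
t: 16.3
position: [0.4485, 0.2942, 0.1232]
ee_rot: [-0.0, 0.002, 1.0, -0.0]
force: [0.3, -0.4, 0.8]
opening: 0.0522
gripper_force: 14.9
```

Emit:
servo_tool([
  [[0,0,0.005],0,0.4],
  [[0,0,0.009],0,0.4],
  [[0,0,0.01],0,0.4],
  [[0,0,0],0,0.4],
  [[-0.004,0,0],0,0.4],
  [[-0.005,0,0],0,0.4],
  [[-0.006,0,0],0,0.4],
  [[-0.006,0,0],0,0.4],
  [[0,0,0],0,0.4],
], grip_force=10)

```text
t: 17.2
position: [0.4265, 0.2943, 0.147]
ee_rot: [-0.0, 0.002, 1.0, -0.0]
force: [-0.3, -0.2, -2.4]
opening: 0.0522
gripper_force: 10.0
```

```bash
cat > gt.py <<'E'
from st import *
def gt(box=None,save=None):
    a=grab('scene',save);s=ctrl.sense();p=s['position'];g=p+[0,0,.019]
    hsv=cv2.cvtColor(a['color'],cv2.COLOR_RGB2HSV);H,S,V=[hsv[...,i].astype(int) for i in range(3)]
    m=((H<16)&(S>140)&(V>110)).astype(np.uint8)
    u,v=proj(a,g);r=np.zeros_like(m);r[max(int(v)-20,0):int(v)+90,int(u)-50:int(u)+50]=1
    n,l,st,c=cv2.connectedComponentsWithStats(m*r)
    q=s['ee_rot'];ax=np.array([2*q[1]*q[2],2*q[2]**2-1+2*q[0]**2*0,0]);ax/=np.linalg.norm(ax)
    f=np.array([ax[1],-ax[0],0]) # horizontal, perpendicular to fingers
    print('t',s['t'],'tcp',p,'F',s['force'],'grip',s['opening'],'g px',np.round((u,v)))
    for k in range(1,n):
        if st[k,4]>4:
            o,d=ray(a,*c[k]);t=((g-o)@ax)/(d@ax);P=o+d*t;x=(P-g)@f;z=P[2]-g[2]
            print(st[k],np.round(c[k],1),'along',round(x,4),'dz',round(z,4),'ang',round(np.degrees(np.arctan2(x,-z)),1))
    return a,s
E
python3 -c "
from gt import *
gt()"
```

```text
t 17.25 tcp [0.4265889  0.29433415 0.14694221] F [ 0.02675802 -0.53941935 -1.88973153] grip 0.05214178189706121 g px [435. 233.]
[424 225  19  14  49] [432.4 232.2] along 0.0108 dz 0.0071 ang 123.2
[420 256   5   6  24] [422.  258.1] along 0.0309 dz -0.0659 ang 25.1
[412 262  16  12  34] [419.4 267.6] along 0.0323 dz -0.0981 ang 18.2
```

Emit:
servo_tool([
  [[-0.005,0,0],0,0.4],
  [[-0.005,0,0],0,0.4],
  [[-0.005,0,0],0,0.4],
  [[-0.005,0,0],0,0.4],
  [[-0.005,0,0],0,0.4],
  [[-0.004,0,0],0,0.4],
  [[-0.004,0,0],0,0.4],
  [[0,0,0],0,0.4],
])

```text
t: 18.05
position: [0.3938, 0.2944, 0.1473]
ee_rot: [-0.0, 0.002, 1.0, 0.0]
force: [0.7, 0.8, -2.6]
opening: 0.0519
gripper_force: 10.0
```

```bash
python3 -c "
from gt import *
gt()"
```

```text
t 18.1 tcp [0.39389249 0.2943763  0.14724283] F [ 0.2062632   0.39561344 -2.16878156] grip 0.05152772091449922 g px [443. 227.]
[432 219  19  13  41] [440.5 225.6] along 0.0118 dz 0.0102 ang 130.8
[423 250   6   6  27] [425.6 252.7] along 0.0522 dz -0.0551 ang 43.5
[413 257  20  14  63] [421.7 264.1] along 0.0576 dz -0.091 ang 32.3
```

Emit:
servo_tool([
  [[0,0,0],0,0.4],
  [[0,0,0],0,0.4],
  [[0,0,0.01],0,0.4],
  [[0,0,0.02],0,0.4],
  [[0,0,0.03],0,0.4],
  [[0,-0.01,0.03],0,0.4],
  [[0,-0.02,0.01],0,0.4],
  [[0.005,-0.03,0],0.03,0.4],
  [[0.005,-0.03,0],0.05,0.4],
  [[0.01,-0.03,0],0.05,0.4],
  [[0.01,-0.03,0],0.05,0.4],
  [[0.008,-0.03,0],0.044,0.4],
], grip_force=30)

```text
t: 19.3
position: [0.4325, 0.1131, 0.2478]
ee_rot: [0.0, -0.11, 0.994, 0.0]
force: [-0.7, 0.4, -2.8]
opening: 0.0518
gripper_force: 30.0
```

Emit:
servo_tool([
  [[0,-0.03,0],0,0.4],
  [[0,-0.03,0],0,0.4],
  [[0,-0.025,0],0,0.4],
  [[0,-0.015,0],0,0.4],
  [[0,-0.008,0],0,0.4],
  [[0,0,0],0,0.4],
  [[0,0,0],0,0.4],
])

```text
t: 20.0
position: [0.4324, 0.0068, 0.2473]
ee_rot: [-0.0, -0.109, 0.994, 0.0]
force: [-0.0, -0.0, -2.4]
opening: 0.0519
gripper_force: 30.0
```

```bash
cat > ge.py <<'E'
from gt import *
def ge():
    a,s=gt(save='ge.png');g=s['position']+[0,0,.019]
    q=s['ee_rot'];ax=np.array([2*q[1]*q[2],2*q[2]**2-1,0]);ax/=np.linalg.norm(ax);f=np.array([ax[1],-ax[0],0])
    hsv=cv2.cvtColor(a['color'],cv2.COLOR_RGB2HSV);H,S,V=[hsv[...,i].astype(int) for i in range(3)]
    ng=~((H>60)&(H<90)&(S>110))
    def pt(th,h): return proj(a,g+h*(np.sin(th)*f+np.array([0,0,-np.cos(th)])))
    th=np.radians(28)
    A=[];B=[]
    for h in np.linspace(.03,.1,40):
        u,v=pt(th,h);v=int(round(v));u=int(round(u))
        if not ng[v,u]: continue
        l=u
        while ng[v,l-1] and u-l<40: l-=1
        r=u
        while ng[v,r+1] and r-u<40: r+=1
        A.append((l-.5,v));B.append((r+.5,v))
    print('axis px',[np.round(pt(th,h)) for h in(.03,.1,.127)]); print(A[::4],B[::4])
    for n,L in(('L',A),('R',B)):
        L=np.array(sorted(set(L)));c=np.polyfit(L[:,1],L[:,0],1);res=np.polyval(c,L[:,1])-L[:,0];k=abs(res)<2;c=np.polyfit(L[k,1],L[k,0],1)
        v0,v1=L[:,1].min(),L[:,1].max();_,d0=ray(a,np.polyval(c,v0),v0);_,d1=ray(a,np.polyval(c,v1),v1)
        n_=np.cross(d0,d1);d=np.cross(n_,ax);d*=-np.sign(d[2]);print(n,k.sum(),len(k),'tilt',np.degrees(np.arctan2(d@f,-d[2])))
E
python3 -c "
from ge import *
ge()"
```

```text
t 20.05 tcp [0.43242157 0.00695604 0.24728732] F [-0.83963245  0.12279857 -2.28198904] grip 0.051929840729050644 g px [352. 151.]
[341 146  18   7  24] [350.1 149. ] along 0.0082 dz 0.0081 ang 134.8
[338 174   5   6  23] [339.8 176.4] along 0.0515 dz -0.0554 ang 42.9
[301 185  24  24 281] [309.2 194.9] along 0.1844 dz -0.0408 ang 77.5
[330 184  19   8  59] [338.6 188.1] along 0.0541 dz -0.0915 ang 30.6
axis px [array([348., 161.]), array([340., 186.]), array([337., 195.])]
[(336.5, 161), (335.5, 164), (334.5, 166), (333.5, 169), (333.5, 171), (332.5, 174), (331.5, 176), (330.5, 179), (329.5, 182), (328.5, 184)] [(358.5, 161), (356.5, 164), (356.5, 166), (355.5, 169), (354.5, 171), (353.5, 174), (352.5, 176), (351.5, 179), (350.5, 182), (350.5, 184)]
L 26 26 tilt 28.049552767011598
R 26 26 tilt 29.412076115102217
```

Emit:
servo_tool([
  [[0.001,0,-0.02],0,0.4],
  [[0.001,0,-0.025],0,0.4],
  [[0.0013,0.0002,-0.018],0,0.4],
  [[0,0,-0.01],0,0.4],
  [[0,0,0],0,0.4],
  [[0,0,0],0,0.4],
], grip_force=45)

```text
t: 20.65
position: [0.4362, 0.0068, 0.1749]
ee_rot: [0.0, -0.11, 0.994, -0.0]
force: [-0.8, 0.1, -2.4]
opening: 0.0516
gripper_force: 45.0
```

Run:
```python
from ge import *
ge()
a=grab('scene');s=ctrl.sense()
yaw=.2203;x=np.array([np.cos(yaw)*.866,np.sin(yaw)*.866,.5]);y=np.array([-np.sin(yaw),np.cos(yaw),0]);n=np.cross(x,y);O=np.array([.5469,.0321,.09])
hsv=cv2.cvtColor(a['color'],cv2.COLOR_RGB2HSV);H,S,V=[hsv[...,i].astype(int) for i in range(3)]
pts=[]
for v in range(195,250):
    for u in range(280,370):
        o,d=ray(a,u,v);t=((O+n*.005-o)@n)/(d@n);P=o+d*t-O;pts.append((u,v,P@x*1000,P@y*1000,H[v,u],S[v,u],V[v,u]))
pts=np.array(pts)
blue=(pts[:,4]>100)&(pts[:,4]<128)&(pts[:,5]>120);ins=(abs(pts[:,3])<25)&(abs(pts[:,2])<90)
print('blue extents X',np.percentile(pts[blue&ins,2],[0,1,99,100]),'Y',np.percentile(pts[blue&(abs(pts[:,2])<60),3],[0,1,99,100]))
for lo,hi in((-65,-38),(15,45)):
    w=(pts[:,5]<110)&(pts[:,6]>150)&(abs(pts[:,3])<30)&(pts[:,2]>lo)&(pts[:,2]<hi);print(lo,w.sum(),pts[w,2].mean(),pts[w,3].min(),pts[w,3].max())
```

```text
t 20.7 tcp [0.43647569 0.00668491 0.17542323] F [ 0.45648349 -0.39754804 -2.26177418] grip 0.051798231406519325 g px [349. 174.]
[339 168  17   9  25] [346.7 172.5] along 0.0119 dz 0.0103 ang 130.9
[298 185  27  26 332] [307.7 195.7] along 0.1852 dz 0.0307 ang 99.4
[335 197   5   5  20] [337.3 199.1] along 0.052 dz -0.056 ang 42.9
[328 206  18   8  52] [336.4 210.1] along 0.0534 dz -0.0932 ang 29.8
axis px [array([345., 184.]), array([338., 208.]), array([335., 216.])]
[(334.5, 184), (333.5, 187), (332.5, 189), (332.5, 191), (331.5, 194), (330.5, 196), (329.5, 199), (328.5, 201), (328.5, 203), (326.5, 206)] [(356.5, 184), (353.5, 187), (353.5, 189), (352.5, 191), (351.5, 194), (351.5, 196), (350.5, 199), (349.5, 201), (348.5, 203), (348.5, 206)]
L 25 25 tilt 27.783196618788747
R 25 25 tilt 23.48967203308329
blue extents X [-69.61030458 -68.05138339  89.41264079  89.72179518] Y [-30.40350526 -29.83042968  38.72864793  39.49825338]
-65 4 -46.16368748182038 -26.4926686821467 24.712193212877303
15 12 37.34498189269758 -28.10183809313252 20.598950418851025
```

Emit:
servo_tool([
  [[0.0024,0.0005,-0.0043],0,0.4],
  [[0.0024,0.0005,-0.0043],0,0.4],
  [[0.0014,0.0003,-0.0026],0,0.4],
  [[0.0012,0.0003,-0.0022],0,0.4],
  [[0,0,0],0,0.4],
  [[0,0,0],0,0.4],
])

```text
t: 21.35
position: [0.4431, 0.0081, 0.161]
ee_rot: [-0.0, -0.109, 0.994, -0.0]
force: [-1.8, -0.3, -0.9]
opening: 0.0523
gripper_force: 45.0
```

```bash
cat > fr.py <<'E'
from h import *
def fr(k=5):
    F=[];
    for _ in range(k):
        optics.get_image('scene');s=ctrl.sense();F.append(np.r_[s['force'],s['torque'],s['position']])
    F=np.mean(F,0);d=F[6:8]-[.5469,.0321];x=np.array([np.cos(.2203),np.sin(.2203)])
    fx=F[:2]@x;print('t',round(s['t'],2),'F',F[:3].round(2),'T',F[3:6].round(3),'s',round(d@x*1e3,1),'l',round((-d[0]*x[1]+d[1]*x[0])*1e3,1),'z',round(F[8]*1e3,1),'Fn',round(-.5*fx+.866*F[2],2),'Ft',round(.866*fx+.5*F[2],2))
if __name__=='__main__': fr()
E
python3 fr.py
```

```text
t 21.6 F [-1.18 -0.23 -0.73] T [-0.043  0.334 -0.022] s -106.5 l -0.8 z 160.9 Fn -0.03 Ft -1.41
```

Emit:
servo_tool([
  [[0.0005,0.0001,-0.0009],0,0.4],
  [[0.0005,0.0001,-0.0009],0,0.4],
  [[0.0005,0.0001,-0.0009],0,0.4],
  [[0,0,0],0,0.4],
])

```text
t: 22.0
position: [0.4446, 0.0084, 0.1581]
ee_rot: [-0.0, -0.109, 0.994, -0.0]
force: [-3.5, -0.4, 1.5]
opening: 0.0517
gripper_force: 45.0
```

```bash
python3 fr.py
```

```text
t 22.25 F [-2.4  -0.48  1.08] T [-0.059  0.554 -0.003] s -105.0 l -0.8 z 158.1 Fn 2.16 Ft -1.58
```

Emit:
servo_tool([
  [[-0.0003,-0.0001,0.0006],0,0.4],
  [[0,0,0],0,0.4],
  [[0.0017,0.0004,0.001],0,0.4],
  [[0.0025,0.0006,0.0015],0,0.4],
  [[0.0025,0.0006,0.0015],0,0.4],
  [[0.0034,0.0008,0.002],0,0.4],
  [[0.0034,0.0008,0.002],0,0.4],
  [[0.0034,0.0007,0.002],0,0.4],
  [[0.0034,0.0007,0.002],0,0.4],
])

```text
t: 23.15
position: [0.465, 0.013, 0.1709]
ee_rot: [-0.0, -0.109, 0.994, 0.0]
force: [-4.2, -0.9, 0.1]
opening: 0.0518
gripper_force: 45.0
```

```bash
python3 fr.py
```

```text
t 23.4 F [-2.46  0.12  1.18] T [0.099 0.463 0.021] s -83.1 l -0.8 z 171.5 Fn 2.21 Ft -1.47
```

Emit:
servo_tool([
  [[0.0017,0.0004,0.0013],0,0.4],
  [[0.0023,0.0006,0.0018],0,0.4],
  [[0.0034,0.0008,0.002],0,0.4],
  [[0.0034,0.0008,0.002],0,0.4],
  [[0.0034,0.0007,0.002],0,0.4],
  [[0.0034,0.0008,0.002],0,0.4],
  [[0.0034,0.0007,0.002],0,0.4],
])

```text
t: 24.1
position: [0.4859, 0.0178, 0.1839]
ee_rot: [-0.0, -0.109, 0.994, 0.0]
force: [-4.6, -1.4, -0.5]
opening: 0.0516
gripper_force: 45.0
```

```bash
python3 fr.py
```

```text
t 24.35 F [-1.86  0.2   0.51] T [0.091 0.426 0.016] s -61.7 l -0.7 z 184.6 Fn 1.32 Ft -1.28
```

Emit:
servo_tool([
  [[0.0017,0.0004,0.001],0,0.4],
  [[0.0025,0.0006,0.0015],0,0.4],
  [[0.0034,0.0008,0.002],0,0.4],
  [[0.0034,0.0008,0.002],0,0.4],
  [[0.0034,0.0007,0.002],0,0.4],
  [[0.0034,0.0008,0.002],0,0.4],
  [[0.0034,0.0007,0.002],0,0.4],
  [[0.0034,0.0008,0.002],0,0.4],
  [[0.0026,0.0006,0.0015],0,0.4],
  [[0,0,0],0,0.4],
  [[0,0,0],0,0.4],
])

```text
t: 25.45
position: [0.5139, 0.0241, 0.2005]
ee_rot: [0.001, -0.109, 0.994, 0.0]
force: [-2.0, -0.3, 1.8]
opening: 0.0518
gripper_force: 45.0
```

```bash
python3 fr.py; python3 -c "
from ge import *
ge()"
```

```text
t 25.7 F [-1.35  0.41  0.89] T [0.122 0.14  0.025] s -34.1 l -0.6 z 200.5 Fn 1.38 Ft -0.62
t 25.75 tcp [0.51362235 0.02404919 0.20042343] F [0.49298763 0.12140924 2.14097446] grip 0.05202487945275699 g px [333. 179.]
[322 172  18  10  28] [330.6 177.3] along 0.0106 dz 0.0096 ang 132.1
[307 185  11   7  41] [312.1 187.6] along 0.0888 dz 0.0201 ang 102.8
[282 187  34  27 423] [299.1 200.2] along 0.1391 dz 0.0115 ang 94.7
[318 203   6   6  24] [320.3 205.4] along 0.0528 dz -0.0551 ang 43.8
[310 212  20   9  55] [318.9 216.8] along 0.0581 dz -0.0894 ang 33.0
axis px [array([329., 190.]), array([321., 214.]), array([318., 224.])]
[(299.5, 190), (296.5, 192), (292.5, 195), (289.5, 197), (285.5, 200), (284.5, 202), (283.5, 205), (311.5, 207), (310.5, 210), (309.5, 213)] [(339.5, 190), (338.5, 192), (337.5, 195), (336.5, 197), (335.5, 200), (335.5, 202), (346.5, 205), (348.5, 207), (350.5, 210), (349.5, 213)]
L 2 25 tilt -80.30942916051288
R 7 25 tilt -34.27491538629331
```

Emit:
servo_tool([
  [[-0.0025,-0.0005,0.0043],0,0.4],
  [[-0.007,-0.0015,0.012],0,0.4],
  [[-0.01,-0.002,0.017],0,0.4],
  [[-0.015,0,0.02],0,0.4],
  [[-0.015,0.02,0.005],-0.03,0.4],
  [[-0.015,0.03,0],-0.05,0.4],
  [[-0.015,0.035,0],-0.05,0.4],
  [[-0.015,0.04,0],-0.05,0.4],
  [[-0.013,0.04,0],-0.044,0.4],
  [[-0.01,0.04,0],0,0.4],
  [[-0.005,0.035,0],0,0.4],
  [[0,0.02,0],0,0.4],
])

```text
t: 26.95
position: [0.3888, 0.2818, 0.2583]
ee_rot: [-0.0, 0.001, 1.0, 0.0]
force: [0.7, -1.1, -2.9]
opening: 0.052
gripper_force: 45.0
```

Emit:
servo_tool([
  [[0,0.01,0],0,0.4],
  [[0,0.004,-0.005],0,0.4],
  [[0,0,0],0,0.4],
  [[0,0,0],0,0.4],
])

```text
t: 27.35
position: [0.3904, 0.2929, 0.2526]
ee_rot: [-0.0, 0.003, 1.0, -0.0]
force: [0.3, 0.0, -3.1]
opening: 0.052
gripper_force: 45.0
```

```bash
python3 fr.py; python3 -c "
from ge import *
ge()"
```

```text
t 27.6 F [-0.33  0.15 -2.68] T [ 0.023  0.086 -0.014] s -95.5 l 288.9 z 253.1 Fn -2.18 Ft -1.59
t 27.65 tcp [0.3905567  0.29351314 0.25322495] F [-0.15658607 -0.32368162 -2.49484787] grip 0.05185413331430046 g px [452. 191.]
[441 182  20  13  44] [450.3 189. ] along 0.0104 dz 0.0092 ang 131.5
[431 216   7   6  33] [434.2 218.4] along 0.0518 dz -0.0553 ang 43.1
[421 224  22  13  71] [430.3 230.8] along 0.0564 dz -0.0906 ang 31.9
axis px [array([446., 202.]), array([433., 228.]), array([428., 238.])]
[(431.5, 202), (430.5, 205), (428.5, 208), (427.5, 210), (426.5, 213), (424.5, 216), (423.5, 218), (422.5, 221), (419.5, 224), (419.5, 226)] [(461.5, 202), (457.5, 205), (455.5, 208), (454.5, 210), (453.5, 213), (451.5, 216), (450.5, 218), (449.5, 221), (470.5, 224), (473.5, 226)]
L 26 27 tilt 29.061289152366363
R 7 27 tilt 26.06409519510761
```

Emit:
servo_tool([
  [[0,0.0008,-0.015],0,0.4],
  [[0,0,-0.025],0,0.4],
  [[0,0,-0.025],0,0.4],
  [[0,0,-0.015],0,0.4],
  [[0,0,-0.009],0,0.4],
  [[0,0,-0.005],0,0.4],
  [[0,0,0],0,0.4],
  [[0,0,0],0,0.4],
])

```text
t: 28.45
position: [0.391, 0.2951, 0.1601]
ee_rot: [0.001, 0.002, 1.0, 0.0]
force: [-0.2, -0.7, -2.2]
opening: 0.0518
gripper_force: 45.0
```

```bash
python3 fr.py
```

```text
t 28.7 F [-0.12  0.33 -1.97] T [0.029 0.065 0.022] s -94.7 l 290.7 z 160.1 Fn -1.68 Ft -1.02
```

Emit:
servo_tool([
  [[0.004,0,0],0,0.4],
  [[0.004,0,0],0,0.4],
  [[0.004,0,0],0,0.4],
  [[0.004,0,0],0,0.4],
  [[0.004,0,0],0,0.4],
  [[0,0,0],0,0.4],
], grip_force=10)

```text
t: 29.3
position: [0.4109, 0.2946, 0.1589]
ee_rot: [0.0, 0.003, 1.0, -0.0]
force: [0.9, -0.9, -2.5]
opening: 0.0519
gripper_force: 10.0
```

```bash
python3 fr.py; python3 -c "
from ge import *
ge()"
```

```text
t 29.55 F [-0.21  0.01 -2.54] T [ 0.011  0.061 -0.016] s -75.7 l 286.0 z 159.0 Fn -2.1 Ft -1.44
t 29.6 tcp [0.41035835 0.29473493 0.15907409] F [ 0.38193174  0.23676423 -2.83134964] grip 0.05206474612298784 g px [440. 226.]
[428 219  20  13  44] [437.1 225.2] along 0.0131 dz 0.0091 ang 124.7
[422 250   5   6  27] [424.1 252.6] along 0.0441 dz -0.061 ang 35.8
[412 257  21  13  59] [421.  263.7] along 0.0459 dz -0.098 ang 25.1
axis px [array([434., 237.]), array([421., 261.]), array([417., 270.])]
[(420.5, 237), (420.5, 239), (418.5, 242), (417.5, 244), (416.5, 247), (415.5, 249), (414.5, 252), (412.5, 254), (408.5, 257), (405.5, 259)] [(474.5, 237), (473.5, 239), (471.5, 242), (470.5, 244), (469.5, 247), (468.5, 249), (466.5, 252), (465.5, 254), (464.5, 257), (462.5, 259)]
L 22 25 tilt 39.78420401006651
R 29 29 tilt 23.81292283361592
```

Emit:
servo_tool([
  [[0.004,0,0],0,0.4],
  [[0.005,0,0],0,0.4],
  [[0.005,0,0],0,0.4],
  [[0.005,0,0],0,0.4],
  [[0.005,0,0],0,0.4],
  [[0.005,0,0],0,0.4],
  [[0.005,0,0],0,0.4],
  [[0.004,0,0],0,0.4],
  [[0.004,0,0],0,0.4],
  [[0,0,0],0,0.4],
])

```text
t: 30.6
position: [0.455, 0.2948, 0.1624]
ee_rot: [0.003, 0.003, 1.0, 0.0]
force: [-1.3, -2.9, 8.0]
opening: 0.052
gripper_force: 10.0
```

```bash
python3 fr.py; python3 -c "
from ge import *
ge()"
```

```text
t 30.85 F [-1.   -2.3   8.19] T [-0.658  0.188 -0.034] s -32.3 l 276.4 z 162.4 Fn 7.84 Ft 2.82
t 30.9 tcp [0.45492067 0.29477457 0.16234482] F [-1.09476677 -2.43013399  8.39299368] grip 0.052249716647796 g px [429. 233.]
[418 226  19  13  55] [426.4 232.4] along 0.0112 dz 0.0071 ang 122.2
[417 255   6   6  24] [419.6 257.3] along 0.0158 dz -0.0699 ang 12.7
[411 261  21  12  41] [420.4 266.9] along 0.001 dz -0.1125 ang 0.5
axis px [array([423., 244.]), array([410., 269.]), array([405., 278.])]
[(414.5, 244), (413.5, 246), (413.5, 249), (412.5, 252), (412.5, 254), (408.5, 257), (405.5, 259), (404.5, 262), (403.5, 264), (405.5, 267)] [(463.5, 244), (462.5, 246), (460.5, 249), (459.5, 252), (458.5, 254), (457.5, 257), (455.5, 259), (454.5, 262), (433.5, 264), (437.5, 267)]
L 20 26 tilt 30.806331226845607
R 8 28 tilt 88.54266296484526
```

Emit:
servo_tool([
  [[0,0,0.005],0,0.4],
  [[0,0,0.005],0,0.4],
  [[-0.003,-0.0004,0],0,0.4],
  [[-0.0032,0,0],0,0.4],
  [[0,0,0],0,0.4],
  [[0,0,0],0,0.4],
], grip_force=12)

```text
t: 31.5
position: [0.4458, 0.2942, 0.1686]
ee_rot: [-0.0, 0.002, 1.0, -0.0]
force: [0.6, 0.6, -2.6]
opening: 0.0521
gripper_force: 12.0
```

```bash
python3 fr.py; python3 -c "
from ge import *
ge()"
python3 - <<'E'
from st import *
w=grab('wrist')
hsv=cv2.cvtColor(w['color'],cv2.COLOR_RGB2HSV);H,S,V=[hsv[...,i].astype(int) for i in range(3)]
dm=(V<125)&~((H>55)&(H<95)&(S>90))
for P in([.401,.2935,.01],[.4485,.2935,.075]):print(np.round(proj(w,P)))
v0=int(proj(w,[.410,.2935,.01])[1])
for v in (v0,v0+5,v0+10):
    c=np.where(dm[v,250:400])[0]+250;a,b=onz(w,c.min()-.5,v,.01),onz(w,c.max()+.5,v,.01);print(v,a[:2],b[:2],(a+b)[1]/2)
E
```

```text
t 31.75 F [ 0.05  0.23 -2.83] T [ 0.033 -0.014  0.007] s -41.1 l 277.9 z 168.9 Fn -2.5 Ft -1.33
t 31.8 tcp [0.44617209 0.2943072  0.16900748] F [ 0.0239876   0.02408198 -2.08083119] grip 0.05172912803528518 g px [431. 229.]
[420 222  20  14  59] [428.7 228.4] along 0.0126 dz 0.0083 ang 123.3
[420 251   6   6  26] [422.3 253.5] along 0.0152 dz -0.0699 ang 12.3
[413 256  22  13  46] [422.7 262.7] along 0.0027 dz -0.1094 ang 1.4
axis px [array([426., 240.]), array([413., 265.]), array([408., 274.])]
[(416.5, 240), (415.5, 243), (415.5, 245), (414.5, 248), (414.5, 250), (413.5, 253), (411.5, 255), (407.5, 258), (404.5, 261), (404.5, 263)] [(466.5, 240), (464.5, 243), (463.5, 245), (462.5, 248), (460.5, 250), (459.5, 253), (458.5, 255), (456.5, 258), (455.5, 261), (454.5, 263)]
L 20 26 tilt 38.797357412284065
R 18 32 tilt 26.06898392963548
[323. 145.]
[323. 204.]
153 [0.40906604 0.23779755] [0.40942786 0.34476886] 0.2912832057032514
158 [0.41465317 0.23751006] [0.41501572 0.34498808] 0.2912490659091813
163 [0.42029783 0.23834566] [0.42065613 0.34521013] 0.29177789667438564
```

Emit:
servo_tool([
  [[0.002,0,0],0,0.4],
  [[0.0015,0,0],0,0.4],
  [[0,0,-0.004],0,0.4],
  [[0,0,-0.005],0,0.4],
  [[0,0,-0.005],0,0.4],
  [[0,0,-0.005],0,0.4],
  [[0,0,-0.005],0,0.4],
  [[0,0,0],0,0.4],
])

```text
t: 32.65
position: [0.449, 0.294, 0.1438]
ee_rot: [-0.001, 0.002, 1.0, -0.0]
force: [0.3, -0.3, -2.7]
opening: 0.0519
gripper_force: 12.0
```

```bash
python3 fr.py
```

```text
t 32.9 F [ 0.14 -0.04 -2.16] T [ 0.038 -0.002 -0.008] s -37.6 l 277.1 z 145.0 Fn -1.93 Ft -0.97
```

Entry was free, so I lower to the ledges.

Emit:
servo_tool([
  [[0,0,-0.005],0,0.4],
  [[0,0,-0.005],0,0.4],
  [[0,0,-0.004],0,0.4],
  [[0,0,-0.003],0,0.4],
  [[0,0,0],0,0.4],
  [[0,0,0],0,0.4],
])

```text
t: 33.5
position: [0.4496, 0.2943, 0.1279]
ee_rot: [-0.0, 0.002, 1.0, -0.0]
force: [0.4, 0.2, -2.2]
opening: 0.0519
gripper_force: 12.0
```

```bash
python3 fr.py
```

```text
t 33.75 F [ 0.11 -0.03 -2.27] T [0.061 0.017 0.016] s -37.4 l 277.2 z 128.3 Fn -2.01 Ft -1.05
```

Emit:
servo_tool([
  [[0,0,-0.0015],0,0.4],
  [[0,0,-0.0015],0,0.4],
  [[0,0,0],0,0.4],
  [[0,0,0],0,0.4],
])

```text
t: 34.15
position: [0.4496, 0.2942, 0.1249]
ee_rot: [-0.0, 0.002, 1.0, -0.0]
force: [-0.5, -0.4, -2.7]
opening: 0.0518
gripper_force: 12.0
```

```bash
python3 fr.py
```

```text
t 34.4 F [-0.04  0.14 -2.48] T [0.041 0.011 0.014] s -37.6 l 277.1 z 125.1 Fn -2.14 Ft -1.25
```

Emit:
servo_tool([
  [[0,0,-0.001],0,0.4],
  [[0,0,-0.001],0,0.4],
  [[0,0,0],0,0.4],
  [[0,0,0],0,0.4],
])

```text
t: 34.8
position: [0.4496, 0.2943, 0.1229]
ee_rot: [-0.0, 0.002, 1.0, -0.0]
force: [-1.1, -0.3, -2.3]
opening: 0.052
gripper_force: 12.0
```

```bash
python3 fr.py
```

```text
t 35.05 F [-0.24 -0.16 -2.52] T [ 0.057  0.022 -0.034] s -37.6 l 277.1 z 123.1 Fn -2.05 Ft -1.49
```

Emit:
servo_tool([
  [[0,0,-0.001],0,0.4],
  [[0,0,0],0,0.4],
  [[0,0,0],0,0.4],
])

```text
t: 35.35
position: [0.4499, 0.2944, 0.1225]
ee_rot: [0.0, 0.002, 1.0, 0.0]
force: [-0.9, -0.8, 0.3]
opening: 0.0518
gripper_force: 12.0
```

```bash
python3 fr.py
```

```text
t 35.6 F [-0.1  -1.27  1.44] T [-0.129  0.106 -0.001] s -37.3 l 277.1 z 122.5 Fn 1.43 Ft 0.39
```

Contact came exactly at the home height (122.5 mm), so the gauge is seated. I release and retreat upward.

Emit:
servo_tool([
  [[0,0,0],0,0.6],
  [[0,0,0],0,0.7],
  [[0,0,0],0,0.85],
  [[0,0,0],0,1],
  [[0,0,0],0,1],
  [[0,0,0],0,1],
  [[0,0,0.01],0,1],
  [[0,0,0.03],0,1],
  [[0,0,0.04],0,1],
  [[0,0,0.04],0,1],
  [[0,0,0.04],0,1],
  [[-0.02,0,0.03],0,1],
])

```text
t: 36.8
position: [0.4309, 0.2944, 0.316]
ee_rot: [0.002, 0.003, 1.0, 0.001]
force: [-0.4, 0.1, 0.1]
opening: 0.0953
gripper_force: 0.0
```

Emit:
servo_tool([
  [[-0.01,0.02,0.01],0,1],
  [[0,0,0],0,1],
  [[0,0,0],0,1],
])

```text
t: 37.1
position: [0.4196, 0.3143, 0.3223]
ee_rot: [0.0, 0.002, 1.0, -0.0]
force: [-0.7, -0.3, -0.1]
opening: 0.095
gripper_force: 0.0
```

Run:
```python
from st import *
w=grab('wrist');a=grab('scene');s=ctrl.sense();print(s['t'],s['position'],s['opening'],s['force'])
hsv=cv2.cvtColor(w['color'],cv2.COLOR_RGB2HSV);H,S,V=[hsv[...,i].astype(int) for i in range(3)]
u,v=map(int,proj(w,[.448,.294,.155]));r=np.zeros(H.shape,bool);r[v-16:v+14,u-32:u+32]=1
gm=r&~((H>55)&(H<95)&(S>90))&(V>135);n,R,p=rectfit(w,gm,.155);print('gauge',(u,v),n,R)
# plate in scene
hsv=cv2.cvtColor(a['color'],cv2.COLOR_RGB2HSV);H,S,V=[hsv[...,i].astype(int) for i in range(3)]
b=(H>100)&(H<128)&(S>120);b[:165]=0;b[260:]=0;b[:,:270]=0;b[:,:][:,370:]=0
q=np.argwhere(b)[:,::-1];print('plate scene px',len(q),q.min(0),q.max(0),q.mean(0))
yaw=.2203;x=np.array([np.cos(yaw)*.866,np.sin(yaw)*.866,.5]);y=np.array([-np.sin(yaw),np.cos(yaw),0]);nn=np.cross(x,y)
P=[proj(a,np.array([.5479,.0323,.09])+x*X+y*Y+nn*.005) for X in(-.075,.075) for Y in(-.032,.032)];P=np.array(P);print(P.min(0),P.max(0),P.mean(0))
```

```text
37.2 [0.4195114  0.31368592 0.32078746] 0.0952124697110364 [ 0.74810797 -0.35034496 -0.00875031]
gauge (307, 206) 998 ((448.89923095703125, 295.7628173828125), (52.97190475463867, 27.889360427856445), 89.87918090820312)
plate scene px 331 [300 218] [345 230] [323.01812689 223.50151057]
[300.09016822 217.05721339] [346.54775445 228.93105064] [323.69904789 222.70482314]
```

```bash
python3 -c "
from rig import ctrl
print(ctrl.hand_in())"
```

```text
the job is handed in; nothing more can be done
None
```

I handed the job in at 37 s: the blue plate hangs on both pins, one pressed stroke ran from the lower to the upper pen line (with brief stops to read the force), and the gauge is back in its dock; the hand-in gave no verdict. Plate and gauge positions were checked by camera; stroke position and press depth (about 3.5–5 mm) come only from arm position and force readings, and the bystanders were not re-measured.

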